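# Gauge the copper electrodes

## Robot

A 6-joint arm with a two-finger parallel gripper is mounted at the origin on the work surface. World frame = base frame: x ahead of the robot, y to its left, z up, the work surface at z = 0. Lengths are in m, angles in degrees, forces in N, time in s.
With the tool pointing down it reaches from about 0.425 to 0.95 m from the base axis. Payload 3.5 kg.
Tool frame: the origin (TCP) lies between the finger pads; the fingertips stand 22 mm ahead of it and the grasp point (between the pads) lies 3 mm ahead of it; z points along the fingers, y is the line along which they close (so a half turn about z gives the same grasp; the last joint's range is limited). The gripper opens to 85 mm and grips with 20 to 120 N. Pads are 22 mm wide; open, the fingers measure 114 mm over their backs; the gripper's body (76 mm by 85 mm) begins 54 mm behind the grasp point. The pads swing forward as they close: fully open they stand 13 mm farther back than shut.
Start: joints at [-8.594, 16.404, 90.338, -0, 73.258, -8.594], TCP at [0.675, 0, 0.253] pointing down, gripper open.
Joint ranges: [-158.93, 158.93], [-51.34, 127.21], [12.03, 142.37], [-87.48, 267.48], [13.55, 161.25], [-162.69, 162.69]. Speed limits (degrees/s): [159.86, 159.86, 180, 180, 180, 180].

## Interface

Orientations are given as a 3x3 rotation matrix whose columns are the frame's x, y, z axes.
In Python, from workcell import state, capture, camera_model, order gives the robot as it stands.
- The arm moves only by the tool play_rows, never from a script. Its argument "rows" is a list of rows, each an object with "delta_pos": the shift along the tool's x, y, z in cm, a list of three; "turn": the turn about the tool's z in rad; "jaw": the closure, from -1 (fully open) to 1 (shut). In form: [{"delta_pos": [x, y, z], "turn": turn, "jaw": jaw}, ...]. A call has 1 to 5 rows; each row is the pose to reach, as a shift and turn from the pose commanded when the call began, along the tool's axes at that moment; what a row does not reach only later rows make up. A row lasts 1/10 s, in which the tool goes at most 50 mm and 8.59 degrees, less where a joint would pass 70% of its speed; a pose out of reach is approached as far as the arm can. A call with a gripper value outside its range is refused whole. The fingers move at their own pace and stop on an object; "squeeze" is the grip in N (left out, the last holds). Time passes only in rows, so rows that repeat a pose let the fingers close. It gives the time, the measured TCP pose, the force, the opening and the grip force at its end, in the units of the state.
- state(): the state, without advancing time (a new reading comes with each control period).
- capture(name): name is "scene" or "side" or "wrist"; returns the picture (480x640x3 uint8, blue, green, red); there is no depth.
- camera_model(name): a dict with "camera_matrix" (3x3 intrinsics, pixels), "T" (4x4, takes a point from camera to world coordinates); the wrist camera has in their place "hand_eye" (4x4, takes a point from camera to tool coordinates, whose origin is the TCP and whose axes are the flange's). Camera axes: x right, y down, z forward; pixel columns grow to the right and rows downward; lengths in m; the calibration is good to about 2 mm. A picture is of the moment at which its call begins: read the wrist's pose just before it. camera_model takes no time and is no camera call.
- order.hand_in(): hands the job in; it is judged then, once.
The state is a dict: "time_s": time; "q": joint angles; "dq": joint speeds; "effort": joint torques, N m; "eef_pos": TCP position; "tcp_rot": TCP orientation; "force": force on the tool from outside, world axes, zero at the start; "ft_torque": the same for the moment, N m; "opening": finger opening in m; "gripper_force": force on a finger pad.
Only numpy, scipy, OpenCV 4.12 (cv2) and the standard library are available. Lean on these libraries where they do the work, as an engineer would, in place of code of your own. Each camera call takes 0.05 s, during which the arm holds its last target. There are 200 camera calls.

## Task

Check the copper electrodes on the bench in the bench gauge, one at a time, in order from the narrowest base to the widest: seat each one flat and square between the rails of the gauge's pocket with the width of its base between anvil and jaw, let go of it, and slide the jaw gently shut by its black tab until the electrode is pressed firmly on the spring anvil and the anvil gives by a few millimetres. Then back the jaw off and stand the electrode upright, flat in a free compartment of the blue tray. When all are in the tray leave the jaw backed right off, and do not disturb the steel mould block, the hammer or the oil bottle.

Things in the scene. Friction and masses are not known exactly. Their poses are not given: they have to be found in the camera images.
- gauge: bench gauge fixed to the bench: steel base plate 255 x 90 x 12 mm (x from -80 to +175 mm). Origin on its underside, below the resting anvil face and midway between the rails; x points from the anvil to the jaw (the measuring direction), z up. Grey anvil head with a round dial behind the anvil, x -69 to -25 mm, top 55 mm above the bench
- pocket (a point): centre of the pocket when the jaw is backed right off: on the floor, 12 mm above the bench, 37.5 mm in front of the resting anvil face; axes as the gauge's. Aluminium rails along x (84 mm long from the anvil face) on both sides, inner faces 54 mm apart, vertical for 5 mm, then flared outward to 12 mm above the floor: the 50 mm length of an electrode goes between them with 2 mm each side
- anvil: spring anvil: steel pad 36 mm wide, from 13 to 32 mm above the bench. Origin at bench height below its face, axes as the gauge's; at rest it coincides with the gauge's origin. Pushed, it gives towards the gauge's -x, up to a stop at 8 mm; its spring takes 2.4 N to start and 0.6 N more per mm
- jaw: sliding jaw: steel face 40 mm wide, from 13 to 32 mm above the bench, in front of a blue carriage (75 mm long, 44 mm wide, top 30.5 mm above the bench). Origin at bench height below the jaw's face, axes as the gauge's: its x in the gauge's frame is the gap to the resting anvil, 20 mm (stop) to 75 mm (backed right off). Friction 5 N, stays where it is left
- tab (a point): point in the black upright tab on the blue carriage by which the jaw is slid, 57 mm behind the jaw face, 60 mm above the bench. The tab is 14 mm thick along the gauge's x, 26 mm wide along y, from 30 to 72 mm above the bench
- electrode30: copper electrode, about 0.5 kg, loose, may be absent: base 30 (its own x) x 50 (y) x 22 mm high, grip fin in the middle, 16 mm thick (along x) x 32 mm (along y), from 22 to 50 mm above the underside; a half-round ridge on the fin, top at 58 mm. Origin at the centre of the underside, z up, standing upright on the bench. Half turns about z are alike
- electrode38: copper electrode, about 0.5 kg, loose, may be absent: base 38 (its own x) x 50 (y) x 22 mm high, grip fin in the middle, 16 mm thick (along x) x 32 mm (along y), from 22 to 50 mm above the underside; two round 12 mm studs on the fin, top at 58 mm. Origin at the centre of the underside, z up, standing upright on the bench. Half turns about z are alike
- electrode46: copper electrode, about 0.5 kg, loose, may be absent: base 46 (its own x) x 50 (y) x 22 mm high, grip fin in the middle, 16 mm thick (along x) x 32 mm (along y), from 22 to 50 mm above the underside; a step on one half of the fin, top at 58 mm. Origin at the centre of the underside, z up, standing upright on the bench. Half turns about z are alike
- tray: blue open tray fixed to the bench, 76 mm (x) by 218 mm (y) outside, 18 mm high, walls and floor 5 mm thick, two dividers 5 mm thick making three compartments in a row along y, each 66 x 66 mm, centred at y = -71, 0 and +71 mm. Origin at the centre of the underside, z up
- mould_block: bystander: steel mould block 90 x 160 x 40 mm with grooves on top; origin at the centre of its underside
- hammer: bystander: copper-headed hammer, wooden handle 240 mm along x, head 36 x 100 x 36 mm at +x end; origin under the middle of the handle
- oil_bottle: bystander: white bottle with red cap, 52 mm across, 130 mm tall; origin at the centre of its underside
Things that resemble listed ones, but are neither listed nor needed, are in the scene too. What is shaped like the electrode46 but purple or red is not meant.

How it is judged:
By the outcome, as a careful person would: the job done as asked, in the order asked, and still so for the second after the job is handed in, with the robot touching nothing.
Of electrode30, electrode38, electrode46 only 2 to 3 are there at a start; the rules pass over those that are not, and their reading is None.
At some moment in a run one of electrode30, electrode38, electrode46 may be knocked a few centimetres aside while the robot is not near it.
It also fails if it takes over 210 s, if anything falls off the work surface, if the arm or the gripper's body presses on something with over 40 N, if the wrist force passes 120 N, or if a joint passes its speed limit or range.

## Working session

There is one attempt and no reset: what is moved stays moved. The work goes in short steps, Python scripts to look and compute and a tool call to move; the robot and the scene stay as the last step left them, time stands still between calls to the robot, and variables do not carry over. Pictures are saved under pics/ and viewed, at most 14 in all, crops included, and the job is handed in when it is done.

Besides the shell and the picture viewer there is one more tool, called as name(argument=value, ...), one argument or row to a line, values as JSON. play_rows: Moves the arm, as the interface text tells. Its arguments: {"type":"object","properties":{"rows":{"type":"array"},"squeeze":{"type":"number"}},"required":["rows"]}

```bash
mkdir -p pics; cat > h.py <<'E'
import numpy as np, cv2
from workcell import state, capture, camera_model, order
def cam(name, st=None):
    m=camera_model(name); K=np.array(m["camera_matrix"])
    if "T" in m: T=np.array(m["T"])
    else:
        W=np.eye(4); W[:3,:3]=st["tcp_rot"]; W[:3,3]=st["eef_pos"]; T=W@np.array(m["hand_eye"])
    return K,T
def ray(K,T,uv,z):
    d=T[:3,:3]@np.linalg.inv(K)@np.array([uv[0],uv[1],1.]); o=T[:3,3]
    return o+d*(z-o[2])/d[2]
def proj(K,T,P):
    p=(np.asarray(P)-T[:3,3])@T[:3,:3]; q=p@K.T; return q[...,:2]/q[...,2:]
E
python3 - <<'E'
from h import *
s=state(); print(s)
for n in("scene","side","wrist"):
    cv2.imwrite(f"pics/{n}0.png",capture(n)); m=camera_model(n); print(n,{k:np.round(v,3).tolist() for k,v in m.items() if hasattr(v,'__len__')})
E
```

```text
{'time_s': 0.0, 'q': array([-8.59303044e+00,  1.64553801e+01,  9.04238889e+01, -3.08431628e-03,
        7.32566615e+01, -8.59484062e+00]), 'dq': array([-0.02811347, -0.08137718,  0.03482757, -0.06676023,  0.01999815,
       -0.01602892]), 'effort': array([-1.79628755e-04, -4.05981302e+01, -2.92628127e+01, -1.54224781e-04,
        5.81841552e-03,  3.74769741e-06]), 'eef_pos': array([6.74392416e-01, 1.25300532e-04, 2.51914315e-01]), 'tcp_rot': array([[-4.68055193e-05,  9.99997229e-01, -2.35350263e-03],
       [ 9.99999953e-01,  4.75199521e-05,  3.03506467e-04],
       [ 3.03617464e-04, -2.35348831e-03, -9.99997184e-01]]), 'force': array([ 0.51626714,  0.39579346, -0.43516241]), 'ft_torque': array([ 0.01809249, -0.01115504,  0.0230758 ]), 'gripper_force': 0.0, 'opening': 0.08536078328810189}
scene {'camera_matrix': [[576.844, 0.0, 314.865], [0.0, 576.844, 242.799], [0.0, 0.0, 1.0]], 'T': [[-0.304, 0.659, -0.689, 1.353], [0.953, 0.203, -0.226, 0.307], [-0.01, -0.725, -0.689, 0.9], [0.0, 0.0, 0.0, 1.0]]}
side {'camera_matrix': [[564.799, 0.0, 326.62], [0.0, 564.799, 241.583], [0.0, 0.0, 1.0]], 'T': [[-0.922, -0.296, 0.25, 0.202], [-0.387, 0.699, -0.601, 0.911], [0.004, -0.651, -0.759, 1.167], [0.0, 0.0, 0.0, 1.0]]}
wrist {'camera_matrix': [[429.73, 0.0, 318.545], [0.0, 429.73, 246.994], [0.0, 0.0, 1.0]], 'hand_eye': [[0.0, -0.95, -0.312, 0.081], [1.0, 0.001, -0.002, 0.0], [0.002, -0.312, 0.95, -0.121], [0.0, 0.0, 0.0, 1.0]]}
```

View pics/scene0.png

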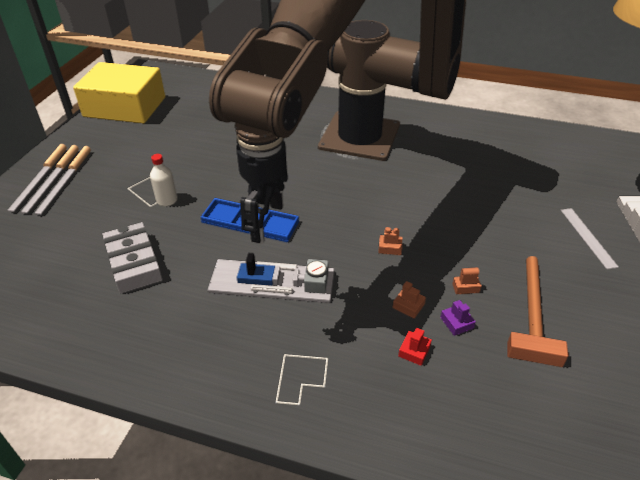

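View pics/side0.png

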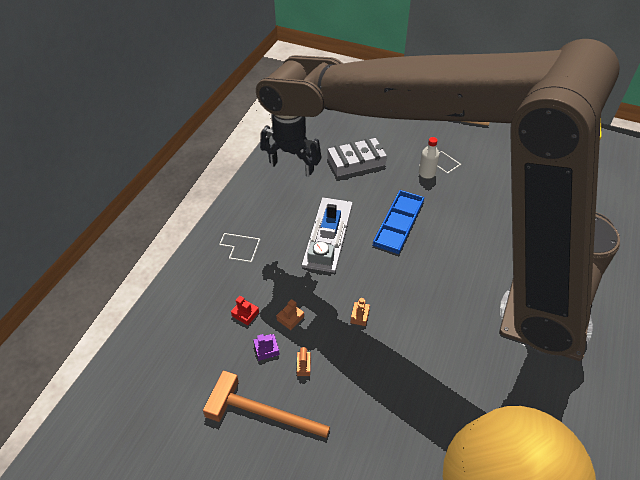

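Scene: the gauge is around (272,280), tray (250,220), 38 with studs (391,240), 46 in shadow (409,298), and 30 with ridge (468,281). The red and purple blocks are decoys. The side view agrees.

```bash
python3 - <<'E'
from h import *
a=cv2.imread("pics/scene0.png");b=cv2.imread("pics/side0.png")
c=cv2.resize(a[190:340,190:490],(800,400),interpolation=cv2.INTER_CUBIC)
cv2.imwrite("pics/c1.png",cv2.convertScaleAbs(c,alpha=1.5))
c=cv2.resize(b[180:390,220:440],(628,600),interpolation=cv2.INTER_CUBIC)
cv2.imwrite("pics/c2.png",cv2.convertScaleAbs(c,alpha=1.5))
K,T=cam("scene");K2,T2=cam("side")
for n,p,q,z in[("38",(391,240),(360,314),.025),("46",(409,298),(290,315),.025),("30",(468,281),(304,363),.025),("red",(416,346),(245,311),.025),("dial",(317,268),(320,248),.055),("tray",(250,220),(399,221),.01)]:
    print(n,ray(K,T,p,z).round(3),ray(K2,T2,q,z).round(3))
E
```

```text
38 [0.42  0.178 0.025] [0.415 0.187 0.025]
46 [0.575 0.248 0.025] [0.568 0.255 0.025]
30 [0.494 0.354 0.025] [0.485 0.359 0.025]
red [0.687 0.283 0.025] [0.673 0.287 0.025]
dial [0.578 0.056 0.055] [0.574 0.058 0.055]
tray [ 0.434 -0.154  0.01 ] [ 0.426 -0.153  0.01 ]
```

View pics/c1.png

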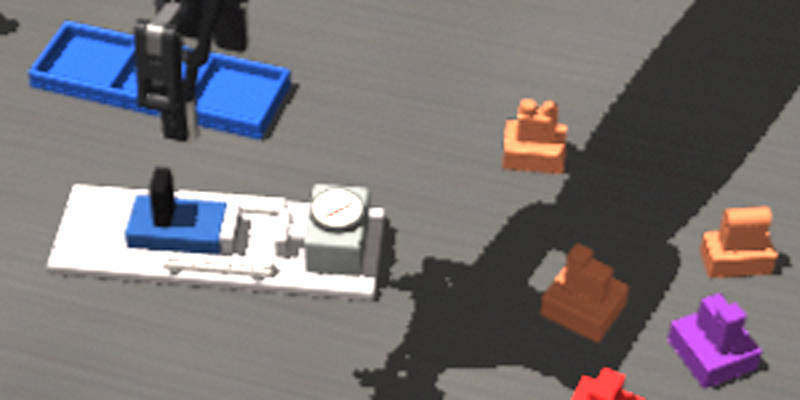

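View pics/c2.png

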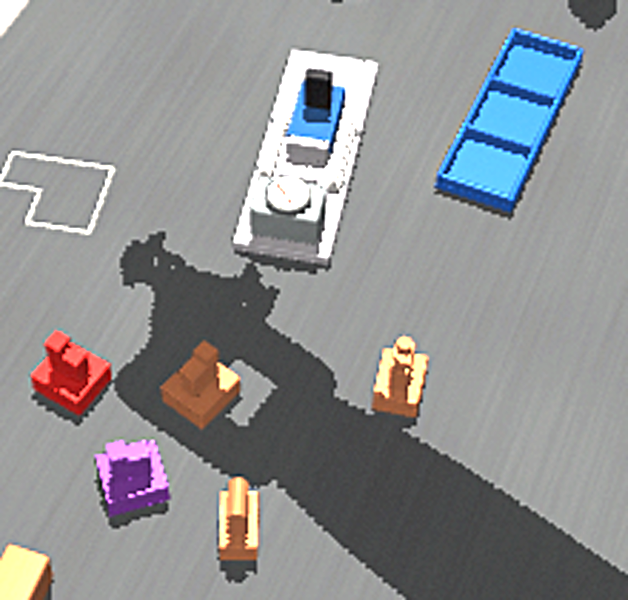

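Crops: gauge plate corners in the scene crop are at (72,185), (48,272), (384,210), (375,297). The jaw is at -y, partly forward. All three electrodes are upright with fins roughly along y. Next I'll use the wrist view for precision.

View pics/wrist0.png

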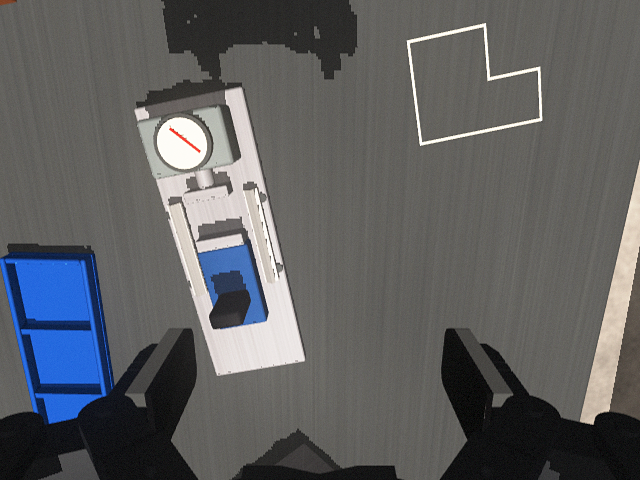

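Wrist view: gauge plate corners are (135,112), (242,84), (305,361), (217,375). Jaw face is near (220,240), and the gap to the anvil looks about 50 mm. Tray corner is top (5,258)/(93,252).

```bash
python3 - <<'E'
from h import *
s=state();K,T=cam("wrist",s)
P=[ray(K,T,p,.012) for p in[(135,112),(242,84),(305,361),(217,375)]]
print(np.round(P,4)); 
for i in range(4): print(np.linalg.norm(P[i]-P[(i+1)%4]).round(4), np.degrees(np.arctan2(*(P[(i+1)%4]-P[i])[1::-1])).round(2))
for p in[(5,258),(93,252)]: print(ray(K,T,p,.018))
print("jawtop",[ray(K,T,p,.032).round(4) for p in [(197,239),(243,234)]],"anvil",[ray(K,T,p,.032).round(4) for p in [(186,199),(231,188)]])
K,T=cam("scene")
f=lambda p:(p[0]*300/800+190,p[1]*150/400+190)
print([ray(K,T,f(p),.018).round(4) for p in[(67,22),(30,70),(263,135),(291,69)]])
E
```

```text
[[ 0.5267  0.0763  0.012 ]
 [ 0.6138  0.0973  0.012 ]
 [ 0.6609 -0.1537  0.012 ]
 [ 0.5744 -0.1697  0.012 ]]
0.0896 13.57
0.2554 -79.37
0.0879 -169.5
0.2506 100.98
[ 0.39838174 -0.0460792   0.018     ]
[ 0.47679911 -0.04040947  0.018     ]
jawtop [array([ 0.5731, -0.0241,  0.032 ]), array([ 0.6115, -0.0197,  0.032 ])] anvil [array([0.5672, 0.0096, 0.032 ]), array([0.604 , 0.0186, 0.032 ])]
[array([ 0.3928, -0.2612,  0.018 ]), array([ 0.4633, -0.2642,  0.018 ]), array([ 0.4816, -0.0408,  0.018 ]), array([ 0.3949, -0.0456,  0.018 ])]
```

play_rows(
  rows=[
    {"delta_pos":[5,-4,0],"turn":0,"jaw":-1},
    {"delta_pos":[10,-8,0],"turn":0,"jaw":-1},
    {"delta_pos":[15,-12,0],"turn":0,"jaw":-1},
    {"delta_pos":[20,-15,0],"turn":0,"jaw":-1},
    {"delta_pos":[23,-15,0],"turn":0,"jaw":-1},
  ],
)

```text
time_s: 0.65
eef_pos: [0.5328, 0.206, 0.253]
tcp_rot: [[0.001, 1.0, -0.001], [1.0, -0.001, -0.0], [-0.0, -0.001, -1.0]]
force: [1.8, 0.6, 0.9]
opening: 0.0856
gripper_force: 0.0
```

play_rows(
  rows=[
    {"delta_pos":[0,0,0],"turn":0,"jaw":-1},
    {"delta_pos":[0,0,0],"turn":0,"jaw":-1},
    {"delta_pos":[0,0,0],"turn":0,"jaw":-1},
  ],
)

```text
time_s: 0.95
eef_pos: [0.5352, 0.2043, 0.2532]
tcp_rot: [[0.001, 1.0, -0.0], [1.0, -0.001, -0.0], [-0.0, -0.0, -1.0]]
force: [0.4, 0.0, -0.5]
opening: 0.0857
gripper_force: 0.0
```

```bash
python3 - <<'E'
from h import *
s=state();print(s["eef_pos"],s["time_s"]);im=capture("wrist");cv2.imwrite("pics/wrist1.png",im);np.save("w1.npy",np.array([0]));import pickle;pickle.dump(s,open("s1.pkl","wb"))
E
```

```text
[0.53522885 0.20430759 0.25315264] 0.95
```

View pics/wrist1.png

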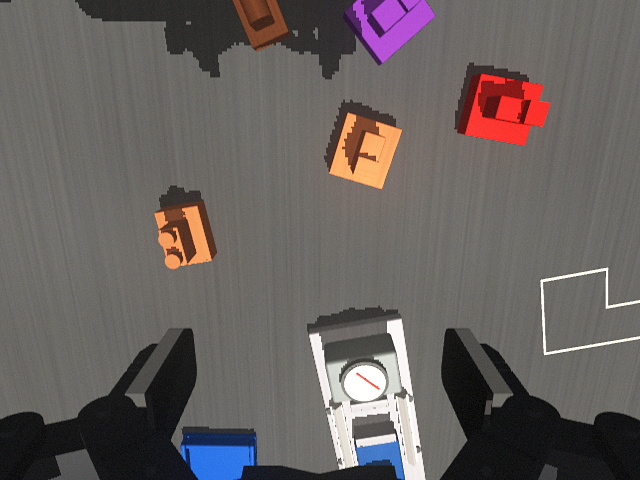

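```bash
cat >> h.py <<'E'
def go(x,y,z,yaw,st=None):
    "delta (cm, tool axes) and turn (rad) to TCP target; yaw = world angle of tool y, deg"
    st=st or state(); R=np.array(st["tcp_rot"]); d=R.T@(np.array([x,y,z])-st["eef_pos"])*100
    cur=np.degrees(np.arctan2(R[1,1],R[0,1])); t=-(yaw-cur); t=(t+180)%360-180
    print("delta",d.round(2),"turn",np.radians(t).round(4),"alt(half)",np.radians((t+90)%180-90).round(4),"q6",st["q"][5].round(1),"t",round(st["time_s"],2))
E
python3 - <<'E'
from h import *
go(.60,-.06,.253,-79.2)
E
```

```text
delta [-2.639e+01  6.500e+00  2.000e-02] turn 1.3808 alt(half) 1.3808 q6 10.8 t 1.0
```

play_rows(
  rows=[
    {"delta_pos":[-4,1,0],"turn":0.14,"jaw":-1},
    {"delta_pos":[-8,2,0],"turn":0.28,"jaw":-1},
    {"delta_pos":[-12,3,0],"turn":0.42,"jaw":-1},
    {"delta_pos":[-16,4,0],"turn":0.56,"jaw":-1},
    {"delta_pos":[-20,5,0],"turn":0.7,"jaw":-1},
  ],
)

```text
time_s: 1.5
eef_pos: [0.5853, 0.0016, 0.2532]
tcp_rot: [[0.651, 0.759, 0.0], [0.759, -0.651, -0.0], [-0.0, 0.0, -1.0]]
force: [0.1, 0.6, -0.2]
opening: 0.0852
gripper_force: 0.0
```

play_rows(
  rows=[
    {"delta_pos":[0,0,0],"turn":0.14,"jaw":-1},
    {"delta_pos":[0,0,0],"turn":0.28,"jaw":-1},
    {"delta_pos":[0,0,0],"turn":0.42,"jaw":-1},
    {"delta_pos":[0,0,0],"turn":0.56,"jaw":-1},
    {"delta_pos":[0,0,0],"turn":0.68,"jaw":-1},
  ],
)

```text
time_s: 2.0
eef_pos: [0.5851, 0.003, 0.253]
tcp_rot: [[0.983, 0.181, -0.0], [0.181, -0.983, -0.0], [-0.0, -0.0, -1.0]]
force: [0.7, -1.1, -0.1]
opening: 0.0856
gripper_force: 0.0
```

play_rows(
  rows=[
    {"delta_pos":[0,0,0],"turn":0,"jaw":-1},
    {"delta_pos":[0,0,0],"turn":0,"jaw":-1},
  ],
)

```text
time_s: 2.2
eef_pos: [0.585, 0.0038, 0.2531]
tcp_rot: [[0.982, 0.19, -0.0], [0.19, -0.982, -0.0], [-0.0, -0.0, -1.0]]
force: [0.4, -0.6, -0.8]
opening: 0.0854
gripper_force: 0.0
```

```bash
python3 - <<'E'
from h import *
import pickle
go(.60,-.06,.253,-79.2)
s=state();im=capture("wrist");cv2.imwrite("pics/wrist2.png",im);pickle.dump(s,open("s2.pkl","wb"));print(s["eef_pos"])
E
```

```text
delta [0.26 6.55 0.01] turn 0.003 alt(half) 0.003 q6 69.5 t 2.2
[0.58498004 0.00379728 0.25314155]
```

View pics/wrist2.png

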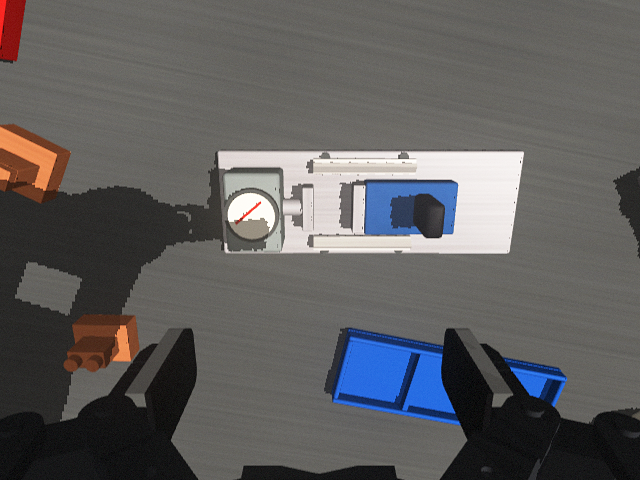

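Wrist2: plate corners (217,152), (523,152), (511,253), (224,253). Anvil face is at u≈313, jaw face u≈353, rails at v≈165 and 242, and tab near (430,215). Tray rim corners are (347,328), (566,376), (333,402).

```bash
python3 - <<'E'
from h import *
import pickle
s=pickle.load(open("s2.pkl","rb"));K,T=cam("wrist",s)
P=[ray(K,T,p,.012) for p in[(217,152),(523,152),(511,253),(224,253)]]
print(np.round(P,4)); 
for i in range(4): print(np.linalg.norm(P[i]-P[(i+1)%4]).round(4), np.degrees(np.arctan2(*(P[(i+1)%4]-P[i])[1::-1])).round(2))
c=np.mean(P,0); a=np.radians(-79.2); x=np.array([np.cos(a),np.sin(a),0]);print("origin",(c-x*.0475).round(4))
for n,p,z in[("anvil",(313,208),.032),("jaw",(353,209),.032),("railU",(362,166),.02),("railD",(362,243),.02),("tabtop",(430,199),.072)]:
    q=ray(K,T,p,z); d=q-(c-x*.0475); print(n,q.round(4),"gx",(d@x).round(4),"gy",(d@[-x[1],x[0],0]).round(4))
P=[ray(K,T,p,.018) for p in[(347,328),(566,376),(333,402)]];print(np.round(P,4))
for i,j in((0,1),(0,2)): print(np.linalg.norm(P[i]-P[j]).round(4), np.degrees(np.arctan2(*(P[j]-P[i])[1::-1])).round(2))
E
```

```text
[[ 0.6118  0.0954  0.012 ]
 [ 0.66   -0.1528  0.012 ]
 [ 0.5738 -0.1721  0.012 ]
 [ 0.525   0.0789  0.012 ]]
0.2528 -79.02
0.0883 -167.39
0.2557 101.0
0.0884 10.76
origin [0.5837 0.009  0.012 ]
anvil [0.585  0.0092 0.032 ] gx 0.0 gy 0.0013
jaw [ 0.5904 -0.0229  0.032 ] gx 0.0326 gy 0.0006
railU [ 0.6243 -0.0239  0.02  ] gx 0.0399 gy 0.0337
railD [ 0.5599 -0.0385  0.02  ] gx 0.0422 gy -0.0323
tabtop [ 0.6167 -0.0703  0.072 ] gx 0.084 gy 0.0175
[[ 0.4757 -0.0435  0.018 ]
 [ 0.4651 -0.2625  0.018 ]
 [ 0.3925 -0.0473  0.018 ]]
0.2193 -92.75
0.0833 -177.42
```

```bash
cat >> h.py <<'E'
GA=np.radians(-79.1);GX=np.array([np.cos(GA),np.sin(GA)]);GY=np.array([-GX[1],GX[0]]);G0=np.array([.5841,.009])
def g(gx,gy=0): return G0+gx*GX+gy*GY
TR={1:(.4354,-.0811),0:(.432,-.152),-1:(.4286,-.2229)}
E
python3 - <<'E'
from h import *
go(*g(.0896),.061,-79.1)
E
```

```text
delta [ 0.    8.46 19.22] turn 0.0013 alt(half) 0.0013 q6 69.5 t 2.25
```

play_rows(
  rows=[
    {"delta_pos":[0,4,2],"turn":0,"jaw":-0.3},
    {"delta_pos":[0,8,5],"turn":0,"jaw":-0.3},
    {"delta_pos":[0,8.46,9],"turn":0,"jaw":-0.3},
    {"delta_pos":[0,8.46,13],"turn":0,"jaw":-0.3},
    {"delta_pos":[0,8.46,16],"turn":0,"jaw":-0.3},
  ],
)

```text
time_s: 2.75
eef_pos: [0.5997, -0.0787, 0.0905]
tcp_rot: [[0.982, 0.19, -0.003], [0.19, -0.982, 0.001], [-0.003, -0.001, -1.0]]
force: [-0.1, 0.4, 0.0]
opening: 0.0558
gripper_force: 0.0
```

play_rows(
  rows=[
    {"delta_pos":[0,0,1],"turn":0,"jaw":-0.3},
    {"delta_pos":[0,0,2],"turn":0,"jaw":-0.3},
    {"delta_pos":[0,0,3.1],"turn":0,"jaw":-0.3},
    {"delta_pos":[0,0,3.1],"turn":0,"jaw":-0.3},
  ],
)

```text
time_s: 3.15
eef_pos: [0.6009, -0.0779, 0.0621]
tcp_rot: [[0.982, 0.19, -0.0], [0.19, -0.982, 0.0], [-0.0, -0.0, -1.0]]
force: [-0.3, -0.1, -0.7]
opening: 0.0557
gripper_force: 0.0
```

play_rows(
  squeeze=20,
  rows=[
    {"delta_pos":[0,0,0],"turn":0,"jaw":1},
    {"delta_pos":[0,0,0],"turn":0,"jaw":1},
    {"delta_pos":[0,0,0],"turn":0,"jaw":1},
    {"delta_pos":[0,0,0],"turn":0,"jaw":1},
    {"delta_pos":[0,0,0],"turn":0,"jaw":1},
  ],
)

```text
time_s: 3.65
eef_pos: [0.6017, -0.0783, 0.0636]
tcp_rot: [[0.982, 0.19, 0.002], [0.19, -0.982, -0.001], [0.002, 0.001, -1.0]]
force: [-1.0, 0.1, 4.1]
opening: 0.0135
gripper_force: 24.4
```

```bash
python3 - <<'E'
from h import *
s=state();d=s["eef_pos"][:2]-G0;print("gx",d@GX,"gy",d@GY,"z",s["eef_pos"][2],s["opening"],s["gripper_force"],s["force"]);go(*g(.132),.061,-79.1)
E
```

```text
gx 0.08905670893510448 gy 0.0007615845181592287 z 0.06358889486243163 0.01347595676008857 24.40600275993347 [-1.03224402  0.12552005  4.1147154 ]
delta [-0.08  4.29  0.26] turn 0.0006 alt(half) 0.0006 q6 62.1 t 3.65
```

play_rows(
  rows=[
    {"delta_pos":[0,0.8,0],"turn":0,"jaw":1},
    {"delta_pos":[0,1.7,0],"turn":0,"jaw":1},
    {"delta_pos":[0,2.6,0],"turn":0,"jaw":1},
    {"delta_pos":[0,3.5,0],"turn":0,"jaw":1},
    {"delta_pos":[0,3.9,0],"turn":0,"jaw":1},
  ],
)

```text
time_s: 4.15
eef_pos: [0.6089, -0.1157, 0.0636]
tcp_rot: [[0.982, 0.189, 0.001], [0.189, -0.982, 0.002], [0.001, -0.002, -1.0]]
force: [-1.5, 4.8, 7.8]
opening: 0.0134
gripper_force: 24.7
```

play_rows(
  rows=[
    {"delta_pos":[0,0.2,0],"turn":0,"jaw":1},
    {"delta_pos":[0,0.4,0],"turn":0,"jaw":1},
    {"delta_pos":[0,0.4,0],"turn":0,"jaw":1},
  ],
)

```text
time_s: 4.45
eef_pos: [0.6096, -0.1195, 0.0636]
tcp_rot: [[0.982, 0.189, 0.001], [0.189, -0.982, 0.001], [0.001, -0.001, -1.0]]
force: [-0.9, 3.3, 6.5]
opening: 0.0136
gripper_force: 24.7
```

```bash
python3 - <<'E'
from h import *
s=state();d=s["eef_pos"][:2]-G0;print("gx",d@GX,"gy",d@GY,"z",s["eef_pos"][2],s["opening"],s["gripper_force"],s["force"], s["force"][:2]@GX)
E
```

```text
gx 0.13098932708586894 gy 0.0007791262742914716 z 0.06359201412468861 0.013636076893614799 24.659732580184937 [-0.9025155   3.30522521  6.53431019] -3.416256263583722
```

play_rows(
  rows=[
    {"delta_pos":[0,0.2,0],"turn":0,"jaw":1},
    {"delta_pos":[0,0.3,0],"turn":0,"jaw":1},
    {"delta_pos":[0,0.3,0],"turn":0,"jaw":1},
  ],
)

```text
time_s: 4.75
eef_pos: [0.6099, -0.1212, 0.0636]
tcp_rot: [[0.982, 0.189, -0.0], [0.189, -0.982, 0.004], [0.001, -0.004, -1.0]]
force: [-1.6, 7.0, 7.4]
opening: 0.0135
gripper_force: 24.8
```

```bash
python3 - <<'E'
from h import *
s=state();d=s["eef_pos"][:2]-G0;print("gx",d@GX,"gy",d@GY,"z",s["eef_pos"][2],s["force"][:2]@GX)
E
```

```text
gx 0.13268948800925787 gy 0.000744119734684477 z 0.06355532195228421 -7.2179990280917385
```

```bash
sed -i 's/G0=np.array(\[.5841,.009\])/G0=np.array([.5841,.009])+.0005*GX/' h.py; python3 - <<'E'
from h import *
go(.48,.385,.25,20)
E
```

```text
delta [ -3.16 -52.23 -18.46] turn -1.7293 alt(half) 1.4123 q6 58.3 t 4.75
```

play_rows(
  rows=[
    {"delta_pos":[0,-0.2,0],"turn":0,"jaw":-0.3},
    {"delta_pos":[0,-0.3,0],"turn":0,"jaw":-0.3},
    {"delta_pos":[0,-0.3,-4],"turn":0,"jaw":-0.3},
    {"delta_pos":[0,-0.3,-8],"turn":0,"jaw":-0.3},
    {"delta_pos":[0,-0.3,-12],"turn":0,"jaw":-0.3},
  ],
)

```text
time_s: 5.25
eef_pos: [0.6084, -0.1204, 0.1826]
tcp_rot: [[0.982, 0.189, -0.002], [0.189, -0.982, 0.0], [-0.002, -0.001, -1.0]]
force: [1.0, 0.3, -0.0]
opening: 0.0556
gripper_force: 0.0
```

play_rows(
  rows=[
    {"delta_pos":[-0.5,-4.8,-1],"turn":-0.14,"jaw":-0.3},
    {"delta_pos":[-1,-9.6,-2],"turn":-0.28,"jaw":-0.3},
    {"delta_pos":[-1.5,-14.4,-3],"turn":-0.42,"jaw":-0.3},
    {"delta_pos":[-2,-19.2,-4],"turn":-0.56,"jaw":-0.3},
    {"delta_pos":[-2.5,-24,-5],"turn":-0.7,"jaw":-0.3},
  ],
)

```text
time_s: 5.75
eef_pos: [0.538, 0.1119, 0.2323]
tcp_rot: [[0.625, 0.781, -0.0], [0.781, -0.625, -0.0], [-0.0, -0.0, -1.0]]
force: [0.9, 1.1, 0.7]
opening: 0.0558
gripper_force: 0.0
```

```bash
python3 - <<'E'
from h import *
print(state()["eef_pos"]);go(.48,.385,.25,20)
E
```

```text
[0.53800274 0.11193129 0.23228296]
delta [ 17.69 -21.59  -1.78] turn -1.0242 alt(half) -1.0242 q6 39.9 t 5.75
```

play_rows(
  rows=[
    {"delta_pos":[2.5,-3.1,0],"turn":-0.14,"jaw":-0.3},
    {"delta_pos":[5,-6.2,0],"turn":-0.28,"jaw":-0.3},
    {"delta_pos":[8,-9.3,0],"turn":-0.42,"jaw":-0.3},
    {"delta_pos":[11,-13,0],"turn":-0.56,"jaw":-0.3},
    {"delta_pos":[14,-17,0],"turn":-0.7,"jaw":-0.3},
  ],
)

```text
time_s: 6.25
eef_pos: [0.4945, 0.3276, 0.2319]
tcp_rot: [[-0.025, 1.0, 0.0], [1.0, 0.025, -0.0], [-0.0, 0.0, -1.0]]
force: [1.4, -0.1, 0.2]
opening: 0.0555
gripper_force: 0.0
```

play_rows(
  rows=[
    {"delta_pos":[0,0,0],"turn":-0.14,"jaw":-0.3},
    {"delta_pos":[0,0,0],"turn":-0.28,"jaw":-0.3},
    {"delta_pos":[0,0,0],"turn":-0.32,"jaw":-0.3},
    {"delta_pos":[0,0,0],"turn":-0.32,"jaw":-0.3},
    {"delta_pos":[0,0,0],"turn":-0.32,"jaw":-0.3},
  ],
)

```text
time_s: 6.75
eef_pos: [0.4948, 0.3261, 0.2319]
tcp_rot: [[-0.332, 0.943, -0.001], [0.943, 0.332, -0.0], [-0.0, -0.001, -1.0]]
force: [0.3, 0.4, -0.4]
opening: 0.0556
gripper_force: 0.0
```

```bash
python3 - <<'E'
from h import *
import pickle
go(.48,.385,.25,20)
s=state();im=capture("wrist");cv2.imwrite("pics/wrist3.png",im);pickle.dump(s,open("s3.pkl","wb"));print(s["eef_pos"])
E
```

```text
delta [ 6.04  0.56 -1.81] turn -0.0104 alt(half) -0.0104 q6 4.2 t 6.75
[0.49481032 0.32613502 0.23186999]
```

View pics/wrist3.png

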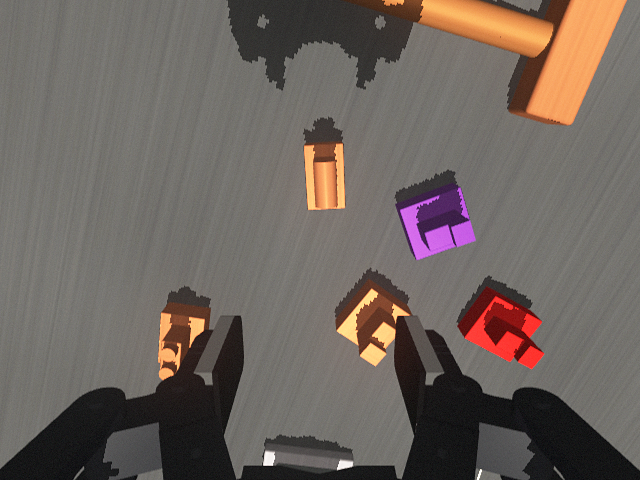

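Wrist3: 30 has base-top corners (304,144), (343,142), (345,209), (308,210), and its fin runs along the tool x direction. The hammer is clear of it, 46 is near (375,320), and 38 near (182,340).

```bash
cat >> h.py <<'E'
def rect(K,T,c,z=.022):
    "c: corners in order along the short edge first -> centre, yaw of first edge"
    P=np.array([ray(K,T,p,z) for p in c]); C=P.mean(0)
    e=(P[1]-P[0])+(P[2]-P[3]); f=(P[3]-P[0])+(P[2]-P[1])
    print("C",C.round(4),"e",(np.linalg.norm(e)/2).round(4),(np.degrees(np.arctan2(e[1],e[0]))).round(1),"f",(np.linalg.norm(f)/2).round(4),(np.degrees(np.arctan2(f[1],f[0]))+90).round(1)); return C
E
python3 - <<'E'
from h import *
import pickle
s=pickle.load(open("s3.pkl","rb"));K,T=cam("wrist",s)
C=rect(K,T,[(304,144),(343,142),(345,209),(308,210)])
print("ridge top centre", ray(K,T,(325,185),.058))
go(C[0],C[1],.15,19.4)
E
```

```text
C [0.49  0.355 0.022] e 0.0292 21.7 f 0.0511 22.3
ridge top centre [0.48951664 0.35497011 0.058     ]
delta [2.88 0.51 8.2 ] turn 0.0001 alt(half) 0.0001 q6 4.2 t 6.8
```

play_rows(
  rows=[
    {"delta_pos":[1.5,0.3,4],"turn":-0.045,"jaw":-0.2},
    {"delta_pos":[2.88,0.51,8],"turn":-0.045,"jaw":-0.2},
    {"delta_pos":[2.88,0.51,12],"turn":-0.045,"jaw":-0.2},
    {"delta_pos":[2.88,0.51,15],"turn":-0.045,"jaw":-0.2},
    {"delta_pos":[2.88,0.51,17],"turn":-0.045,"jaw":-0.2},
  ],
)

```text
time_s: 7.3
eef_pos: [0.4886, 0.3543, 0.0591]
tcp_rot: [[-0.375, 0.927, -0.004], [0.927, 0.375, -0.002], [-0.0, -0.004, -1.0]]
force: [0.1, -1.2, 0.7]
opening: 0.0513
gripper_force: 0.0
```

```bash
python3 - <<'E'
from h import *
go(.490,.355,.049,22)
E
```

```text
delta [0.01 0.16 1.01] turn 0.0001 alt(half) 0.0001 q6 4.3 t 7.3
```

play_rows(
  squeeze=60,
  rows=[
    {"delta_pos":[0,0,0.6],"turn":0,"jaw":-0.2},
    {"delta_pos":[0,0,1.1],"turn":0,"jaw":-0.2},
    {"delta_pos":[0,0,1.1],"turn":0,"jaw":1},
    {"delta_pos":[0,0,1.1],"turn":0,"jaw":1},
    {"delta_pos":[0,0,1.1],"turn":0,"jaw":1},
  ],
)

```text
time_s: 7.8
eef_pos: [0.4907, 0.3556, 0.0529]
tcp_rot: [[-0.376, 0.927, 0.002], [0.927, 0.376, 0.001], [0.0, 0.002, -1.0]]
force: [-0.3, -0.7, 2.3]
opening: 0.0145
gripper_force: 59.8
```

play_rows(
  rows=[
    {"delta_pos":[0,0,0],"turn":0,"jaw":1},
    {"delta_pos":[0,0,0],"turn":0,"jaw":1},
    {"delta_pos":[0,0,-3],"turn":0,"jaw":1},
    {"delta_pos":[0,0,-6],"turn":0,"jaw":1},
    {"delta_pos":[0,0,-9],"turn":0,"jaw":1},
  ],
)

```text
time_s: 8.3
eef_pos: [0.4888, 0.3547, 0.1402]
tcp_rot: [[-0.375, 0.927, -0.003], [0.927, 0.375, -0.001], [-0.0, -0.003, -1.0]]
force: [0.2, 0.2, -4.2]
opening: 0.0148
gripper_force: 59.7
```

```bash
python3 - <<'E'
from h import *
go(*g(.0375),.15,-79.1)
E
```

```text
delta [-39.34  -4.88  -0.96] turn 1.7655 alt(half) -1.3761 q6 4.3 t 8.3
```

play_rows(
  rows=[
    {"delta_pos":[-3,-0.4,-0.5],"turn":0.12,"jaw":1},
    {"delta_pos":[-7,-0.9,-1],"turn":0.25,"jaw":1},
    {"delta_pos":[-11,-1.4,-1],"turn":0.39,"jaw":1},
    {"delta_pos":[-15,-1.9,-1],"turn":0.53,"jaw":1},
    {"delta_pos":[-19,-2.4,-1],"turn":0.67,"jaw":1},
  ],
)

```text
time_s: 8.8
eef_pos: [0.5381, 0.1686, 0.1497]
tcp_rot: [[0.286, 0.958, -0.002], [0.958, -0.286, -0.0], [-0.001, -0.002, -1.0]]
force: [0.7, -0.5, -5.4]
opening: 0.0149
gripper_force: 59.7
```

```bash
python3 - <<'E'
from h import *
go(*g(.022),.15,-79.1)
E
```

```text
delta [-15.97  10.02  -0.04] turn 1.0901 alt(half) 1.0901 q6 23.7 t 8.8
```

play_rows(
  rows=[
    {"delta_pos":[-3.6,2.2,0],"turn":0.14,"jaw":1},
    {"delta_pos":[-7.2,4.5,0],"turn":0.28,"jaw":1},
    {"delta_pos":[-10.8,6.7,0],"turn":0.42,"jaw":1},
    {"delta_pos":[-14,8.8,0],"turn":0.56,"jaw":1},
    {"delta_pos":[-15.97,10.02,0],"turn":0.7,"jaw":1},
  ],
)

```text
time_s: 9.3
eef_pos: [0.59, -0.014, 0.1498]
tcp_rot: [[0.838, 0.546, -0.002], [0.546, -0.838, -0.0], [-0.002, -0.001, -1.0]]
force: [-0.2, -0.4, -4.9]
opening: 0.0145
gripper_force: 59.6
```

play_rows(
  rows=[
    {"delta_pos":[0,0,0],"turn":0.14,"jaw":1},
    {"delta_pos":[0,0,0],"turn":0.28,"jaw":1},
    {"delta_pos":[0,0,0],"turn":0.39,"jaw":1},
    {"delta_pos":[0,0,0],"turn":0.39,"jaw":1},
    {"delta_pos":[0,0,0],"turn":0.39,"jaw":1},
  ],
)

```text
time_s: 9.8
eef_pos: [0.5896, -0.0111, 0.1501]
tcp_rot: [[0.98, 0.197, -0.002], [0.197, -0.98, 0.0], [-0.002, -0.001, -1.0]]
force: [0.1, 0.5, -4.4]
opening: 0.0148
gripper_force: 59.7
```

```bash
python3 - <<'E'
from h import *
import pickle
go(*g(.022),.08,-79.1)
s=state();im=capture("wrist");pickle.dump(s,open("s4.pkl","wb"));print(s["eef_pos"]);cv2.imwrite("pics/wrist4.png",im)
E
```

```text
delta [-0.15  0.18  7.01] turn 0.0079 alt(half) 0.0079 q6 67.7 t 9.8
[ 0.58959279 -0.01106329  0.1500538 ]
```

View pics/wrist4.png

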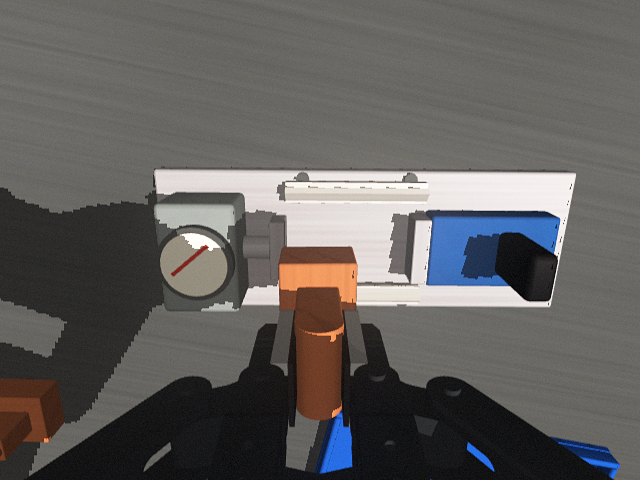

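Wrist4: electrode held square, base far edge at v≈247 (u 280–357), jaw backed off, upper rail inner edge v≈200. Next I check the held electrode's lateral offset.

```bash
python3 - <<'E'
from h import *
import pickle
s=pickle.load(open("s4.pkl","rb"));K,T=cam("wrist",s)
d=s["eef_pos"][:2]-G0;print("tcp",d@GX,d@GY)
for n,p,z in[("edgeL",(280,248),.1205),("edgeR",(355,247),.1205),("rail in lo",(355,201),.017),("rail top out",(355,182),.024),("plate",(160,170),.012),("plate",(570,173),.012)]:
    d=ray(K,T,p,z)[:2]-G0; print(n,(d@GX).round(4),(d@GY).round(4))
E
```

```text
tcp 0.020239987540861287 0.0015998113989037896
edgeL 0.0052 0.0322
edgeR 0.0329 0.0328
rail in lo 0.0412 0.0276
rail top out 0.0402 0.0402
plate -0.0759 0.0444
plate 0.1698 0.0446
```

play_rows(
  rows=[
    {"delta_pos":[-0.08,0.18,2],"turn":0.008,"jaw":1},
    {"delta_pos":[-0.08,0.18,4.5],"turn":0.008,"jaw":1},
    {"delta_pos":[-0.08,0.18,6.5],"turn":0.008,"jaw":1},
    {"delta_pos":[-0.08,0.18,7],"turn":0.008,"jaw":1},
    {"delta_pos":[-0.08,0.18,7],"turn":0.008,"jaw":1},
  ],
)

```text
time_s: 10.35
eef_pos: [0.5892, -0.0129, 0.0802]
tcp_rot: [[0.982, 0.188, -0.002], [0.188, -0.982, 0.0], [-0.002, -0.001, -1.0]]
force: [1.1, -0.5, -5.0]
opening: 0.015
gripper_force: 59.6
```

```bash
cat >> h.py <<'E'
def gs():
    s=state();d=s["eef_pos"][:2]-G0;R=s["tcp_rot"]
    print("gx %.4f gy %.4f z %.4f yaw %.2f"%(d@GX,d@GY,s["eef_pos"][2],np.degrees(np.arctan2(R[1,1],R[0,1]))),"Fg",(s["force"][:2]@GX).round(1),(s["force"][:2]@GY).round(1),s["force"][2].round(1),"t",s["time_s"])
E
python3 - <<'E'
from h import *
gs();go(*g(.022,.0007),.0635,-79.1)
E
```

```text
gx 0.0220 gy 0.0009 z 0.0802 yaw -79.18 Fg 0.7 1.0 -5.0 t 10.35
delta [-0.01  0.    1.67] turn -0.0015 alt(half) -0.0015 q6 68.1 t 10.35
```

play_rows(
  rows=[
    {"delta_pos":[0,0,0.4],"turn":0,"jaw":1},
    {"delta_pos":[0,0,0.8],"turn":0,"jaw":1},
    {"delta_pos":[0,0,1.1],"turn":0,"jaw":1},
    {"delta_pos":[0,0,1.4],"turn":0,"jaw":1},
    {"delta_pos":[0,0,1.5],"turn":0,"jaw":1},
  ],
)

```text
time_s: 10.85
eef_pos: [0.5898, -0.0131, 0.0661]
tcp_rot: [[0.982, 0.187, -0.0], [0.187, -0.982, 0.0], [-0.0, -0.0, -1.0]]
force: [-0.0, 0.3, -4.6]
opening: 0.0146
gripper_force: 59.7
```

play_rows(
  rows=[
    {"delta_pos":[0,0,0.1],"turn":0,"jaw":1},
    {"delta_pos":[0,0,0.2],"turn":0,"jaw":1},
    {"delta_pos":[0,0,0.25],"turn":0,"jaw":1},
    {"delta_pos":[0,0,0.25],"turn":0,"jaw":1},
  ],
)

```text
time_s: 11.25
eef_pos: [0.5901, -0.0132, 0.0649]
tcp_rot: [[0.982, 0.187, -0.0], [0.187, -0.982, -0.0], [-0.0, -0.0, -1.0]]
force: [-4.5, 0.2, 4.6]
opening: 0.0147
gripper_force: 60.9
```

```bash
python3 -c "
from h import *
gs()"
```

```text
gx 0.0224 gy 0.0017 z 0.0649 yaw -79.23 Fg -1.0 -4.4 4.6 t 11.25
```

play_rows(
  rows=[
    {"delta_pos":[-0.05,0,-0.1],"turn":0,"jaw":1},
    {"delta_pos":[-0.1,0,-0.1],"turn":0,"jaw":1},
    {"delta_pos":[-0.15,0,0],"turn":0,"jaw":1},
    {"delta_pos":[-0.15,0,0.05],"turn":0,"jaw":1},
  ],
)

```text
time_s: 11.65
eef_pos: [0.5899, -0.0133, 0.0649]
tcp_rot: [[0.982, 0.186, 0.003], [0.186, -0.982, 0.0], [0.003, 0.0, -1.0]]
force: [-1.4, 3.0, 7.0]
opening: 0.015
gripper_force: 61.4
```

```bash
python3 -c "
from h import *
gs()"
```

```text
gx 0.0225 gy 0.0014 z 0.0649 yaw -79.25 Fg -3.2 -0.8 7.0 t 11.65
```

play_rows(
  rows=[
    {"delta_pos":[0,0,-0.1],"turn":0,"jaw":0.3},
    {"delta_pos":[0,0,-0.1],"turn":0,"jaw":0.3},
    {"delta_pos":[0,0,-2],"turn":0,"jaw":0.2},
    {"delta_pos":[0,0,-5],"turn":0,"jaw":0},
    {"delta_pos":[0,0,-8],"turn":0,"jaw":-0.3},
  ],
)

```text
time_s: 12.15
eef_pos: [0.5878, -0.0137, 0.1431]
tcp_rot: [[0.982, 0.187, -0.002], [0.187, -0.982, -0.0], [-0.002, -0.0, -1.0]]
force: [1.2, -0.4, -0.1]
opening: 0.0546
gripper_force: 0.0
```

play_rows(
  rows=[
    {"delta_pos":[0,4,0],"turn":0,"jaw":-0.3},
    {"delta_pos":[0,8,0],"turn":0,"jaw":-0.3},
    {"delta_pos":[0,8,0],"turn":0,"jaw":-0.3},
  ],
)

```text
time_s: 12.45
eef_pos: [0.6043, -0.0964, 0.1439]
tcp_rot: [[0.983, 0.183, 0.002], [0.183, -0.983, -0.002], [0.002, 0.003, -1.0]]
force: [0.1, -0.3, 0.3]
opening: 0.0555
gripper_force: 0.0
```

```bash
python3 - <<'E'
from h import *
import pickle
gs();s=state();im=capture("wrist");sc=capture("scene");pickle.dump(s,open("s5.pkl","wb"));cv2.imwrite("pics/wrist5.png",im[60:420,40:520]);cv2.imwrite("pics/scene5.png",sc)
go(*g(.132),.061,-79.1)
E
```

```text
gx 0.1068 gy -0.0001 z 0.1439 yaw -79.47 Fg 0.3 0.1 0.3 t 12.45
delta [0.08 2.89 8.18] turn -0.0044 alt(half) -0.0044 q6 61.1 t 12.55
```

View pics/wrist5.png

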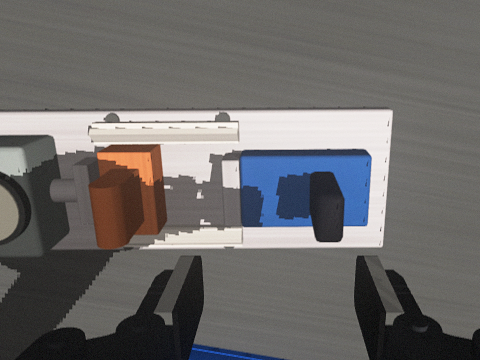

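The electrode sits flat and square between the rails. Next: grip the tab and close the jaw.

play_rows(
  squeeze=20,
  rows=[
    {"delta_pos":[0.08,2.6,1],"turn":-0.004,"jaw":-0.3},
    {"delta_pos":[0.08,2.6,4],"turn":-0.004,"jaw":-0.3},
    {"delta_pos":[0.08,2.6,6.5],"turn":-0.004,"jaw":-0.3},
    {"delta_pos":[0.08,2.6,8],"turn":-0.004,"jaw":-0.3},
    {"delta_pos":[0.08,2.6,8],"turn":-0.004,"jaw":-0.3},
  ],
)

```text
time_s: 13.05
eef_pos: [0.6068, -0.1158, 0.06]
tcp_rot: [[0.981, 0.192, -0.006], [0.192, -0.981, 0.002], [-0.006, -0.003, -1.0]]
force: [0.1, 0.0, -0.0]
opening: 0.0556
gripper_force: 0.0
```

play_rows(
  rows=[
    {"delta_pos":[0,0,0],"turn":0,"jaw":1},
    {"delta_pos":[0,0,0],"turn":0,"jaw":1},
    {"delta_pos":[0,0,0],"turn":0,"jaw":1},
    {"delta_pos":[0,0,0],"turn":0,"jaw":1},
    {"delta_pos":[0,0,0],"turn":0,"jaw":1},
  ],
)

```text
time_s: 13.55
eef_pos: [0.6104, -0.1184, 0.0654]
tcp_rot: [[0.982, 0.19, 0.004], [0.19, -0.982, -0.002], [0.003, 0.002, -1.0]]
force: [-0.8, -1.9, 6.6]
opening: 0.014
gripper_force: 24.2
```

```bash
python3 -c "
from h import *
gs()"
```

```text
gx 0.1296 gy 0.0018 z 0.0654 yaw -79.02 Fg 1.7 -1.2 6.6 t 13.55
```

play_rows(
  rows=[
    {"delta_pos":[0,-0.8,0],"turn":0,"jaw":1},
    {"delta_pos":[0,-1.6,0],"turn":0,"jaw":1},
    {"delta_pos":[0,-2.4,0],"turn":0,"jaw":1},
    {"delta_pos":[0,-3,0],"turn":0,"jaw":1},
    {"delta_pos":[0,-3.3,0],"turn":0,"jaw":1},
  ],
)

```text
time_s: 14.05
eef_pos: [0.6042, -0.0862, 0.0654]
tcp_rot: [[0.982, 0.191, 0.004], [0.191, -0.982, -0.003], [0.003, 0.004, -1.0]]
force: [-0.5, -4.8, 4.7]
opening: 0.0138
gripper_force: 24.1
```

play_rows(
  rows=[
    {"delta_pos":[0,-0.2,0],"turn":0,"jaw":1},
    {"delta_pos":[0,-0.4,0],"turn":0,"jaw":1},
    {"delta_pos":[0,-0.6,0],"turn":0,"jaw":1},
    {"delta_pos":[0,-0.8,0],"turn":0,"jaw":1},
    {"delta_pos":[0,-0.9,0],"turn":0,"jaw":1},
  ],
)

```text
time_s: 14.55
eef_pos: [0.6028, -0.0786, 0.0654]
tcp_rot: [[0.982, 0.191, 0.005], [0.191, -0.982, -0.005], [0.004, 0.005, -1.0]]
force: [-0.1, -8.7, 4.5]
opening: 0.0137
gripper_force: 24.1
```

```bash
python3 -c "
from h import *
gs()"
```

```text
gx 0.0891 gy 0.0018 z 0.0654 yaw -79.00 Fg 8.5 -1.7 4.5 t 14.55
```

play_rows(
  rows=[
    {"delta_pos":[0,-0.1,0],"turn":0,"jaw":1},
    {"delta_pos":[0,-0.2,0],"turn":0,"jaw":1},
    {"delta_pos":[0,-0.3,0],"turn":0,"jaw":1},
    {"delta_pos":[0,-0.3,0],"turn":0,"jaw":1},
  ],
)

```text
time_s: 14.95
eef_pos: [0.6023, -0.0762, 0.0654]
tcp_rot: [[0.982, 0.191, 0.005], [0.191, -0.982, -0.005], [0.004, 0.006, -1.0]]
force: [0.7, -10.0, 4.0]
opening: 0.0134
gripper_force: 24.1
```

play_rows(
  rows=[
    {"delta_pos":[0,-0.1,0],"turn":0,"jaw":1},
    {"delta_pos":[0,-0.2,0],"turn":0,"jaw":1},
    {"delta_pos":[0,-0.3,0],"turn":0,"jaw":1},
    {"delta_pos":[0,-0.3,0],"turn":0,"jaw":1},
  ],
)

```text
time_s: 15.35
eef_pos: [0.6019, -0.0739, 0.0654]
tcp_rot: [[0.982, 0.191, 0.005], [0.191, -0.982, -0.006], [0.004, 0.007, -1.0]]
force: [0.8, -11.2, 4.5]
opening: 0.0136
gripper_force: 24.4
```

```bash
python3 - <<'E'
from h import *
gs();s=state();im=capture("scene");cv2.imwrite("pics/sc6.png",im)
a=cv2.imread("pics/scene5.png")
cv2.imwrite("pics/c6.png",np.vstack([cv2.resize(x[250:310,230:350],(600,300),interpolation=cv2.INTER_CUBIC) for x in(a,im)]))
E
```

```text
gx 0.0842 gy 0.0018 z 0.0654 yaw -78.99 Fg 11.1 -1.3 4.5 t 15.35
```

```bash
python3 - <<'E'
from h import *
import pickle
s=state();im=capture("wrist");pickle.dump(s,open("s6.pkl","wb"));cv2.imwrite("pics/wrist6.png",im);cv2.imwrite("pics/wrist6c.png",cv2.resize(im[130:330,0:320],(800,500),interpolation=cv2.INTER_CUBIC))
E
```

```text
(no output)
```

View pics/wrist6c.png

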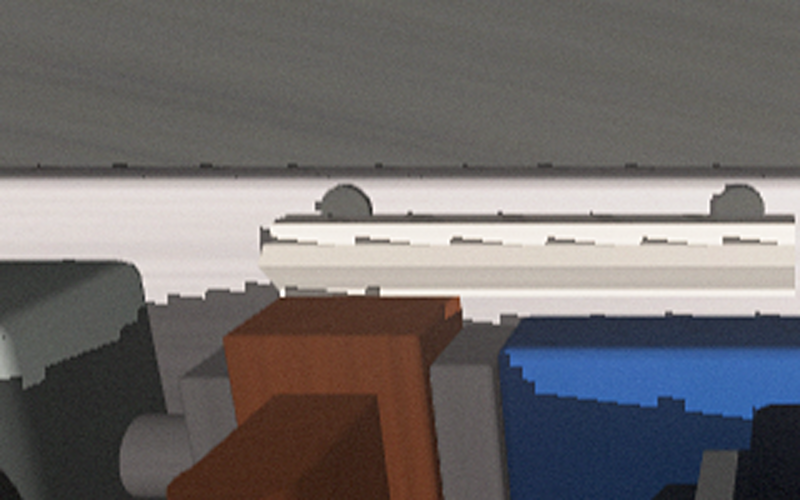

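Wrist6 crop: rail's inner end is at (282,292), the electrode's bottom-left corner at (253,299) and bottom-right at (462,297). The jaw is flush on the block, and the block overlaps the rail end, so the anvil has given.

```bash
python3 - <<'E'
from h import *
import pickle
s=pickle.load(open("s6.pkl","rb"));K,T=cam("wrist",s)
for n,p,z in[("rail end",(282,292),.012),("L",(253,299),.012),("R",(462,297),.012),("Ltop",(225,337),.034),("Rtop",(420,335),.034),("jaw",(433,362),.032)]:
    d=ray(K,T,(p[0]*.4,p[1]*.4+130),z)[:2]-G0; print(n,(d@GX).round(4),(d@GY).round(4))
E
```

```text
rail end -0.0036 0.0253
L -0.0087 0.0241
R 0.0269 0.0244
Ltop -0.0023 0.0253
Rtop 0.0271 0.0257
jaw 0.0279 0.0205
```

play_rows(
  rows=[
    {"delta_pos":[0,0.3,0],"turn":0,"jaw":1},
    {"delta_pos":[0,0.8,0],"turn":0,"jaw":1},
    {"delta_pos":[0,1.6,0],"turn":0,"jaw":1},
    {"delta_pos":[0,2.5,0],"turn":0,"jaw":1},
    {"delta_pos":[0,3.4,0],"turn":0,"jaw":1},
  ],
)

```text
time_s: 15.95
eef_pos: [0.6073, -0.1022, 0.0653]
tcp_rot: [[0.982, 0.19, 0.002], [0.19, -0.982, 0.003], [0.002, -0.002, -1.0]]
force: [-1.9, 6.5, 9.2]
opening: 0.0135
gripper_force: 24.7
```

play_rows(
  rows=[
    {"delta_pos":[0,0.8,0],"turn":0,"jaw":1},
    {"delta_pos":[0,1.3,0],"turn":0,"jaw":1},
    {"delta_pos":[0,1.55,0],"turn":0,"jaw":1},
    {"delta_pos":[0,1.55,0],"turn":0,"jaw":1},
  ],
)

```text
time_s: 16.35
eef_pos: [0.6104, -0.1181, 0.0653]
tcp_rot: [[0.982, 0.19, 0.002], [0.19, -0.982, 0.001], [0.002, -0.001, -1.0]]
force: [-1.7, 3.3, 8.3]
opening: 0.0135
gripper_force: 24.6
```

```bash
python3 -c "
from h import *
gs()"
```

```text
gx 0.1293 gy 0.0018 z 0.0653 yaw -79.03 Fg -3.6 -1.1 8.3 t 16.35
```

play_rows(
  rows=[
    {"delta_pos":[0,0.3,0],"turn":0,"jaw":1},
    {"delta_pos":[0,0.4,0],"turn":0,"jaw":1},
    {"delta_pos":[0,0.3,0],"turn":0,"jaw":-0.3},
    {"delta_pos":[0,0.2,0],"turn":0,"jaw":-0.3},
    {"delta_pos":[0,0.2,-3],"turn":0,"jaw":-0.3},
  ],
)

```text
time_s: 16.85
eef_pos: [0.6057, -0.1193, 0.088]
tcp_rot: [[0.982, 0.191, -0.011], [0.191, -0.982, 0.004], [-0.01, -0.006, -1.0]]
force: [-0.3, 0.2, 0.3]
opening: 0.055
gripper_force: 0.0
```

play_rows(
  rows=[
    {"delta_pos":[0,0,-3],"turn":0,"jaw":0},
    {"delta_pos":[0,-2,-5.5],"turn":0,"jaw":0.1},
    {"delta_pos":[0,-6,-5.5],"turn":0,"jaw":0.1},
    {"delta_pos":[0,-10,-5.5],"turn":0,"jaw":0.1},
    {"delta_pos":[0,-11.2,-5.5],"turn":0,"jaw":0.1},
  ],
)

```text
time_s: 17.35
eef_pos: [0.5868, -0.0079, 0.1476]
tcp_rot: [[0.981, 0.193, -0.002], [0.193, -0.981, 0.001], [-0.002, -0.002, -1.0]]
force: [0.9, -0.3, -0.1]
opening: 0.0379
gripper_force: 0.0
```

play_rows(
  rows=[
    {"delta_pos":[0,0,0],"turn":0,"jaw":0.1},
    {"delta_pos":[0,0,0],"turn":0,"jaw":0.1},
  ],
)

```text
time_s: 17.55
eef_pos: [0.5884, -0.0115, 0.148]
tcp_rot: [[0.982, 0.191, -0.0], [0.191, -0.982, -0.001], [-0.0, 0.0, -1.0]]
force: [-0.3, -0.6, -0.4]
opening: 0.0387
gripper_force: 0.0
```

```bash
python3 - <<'E'
from h import *
import pickle
gs();go(*g(.0155,.001),.0645,-79.1)
s=state();im=capture("wrist");pickle.dump(s,open("s7.pkl","wb"));cv2.imwrite("pics/wrist7.png",im)
E
```

```text
gx 0.0205 gy 0.0004 z 0.1480 yaw -79.00 Fg 0.5 -0.4 -0.4 t 17.55
delta [ 0.07 -0.5   8.35] turn 0.0018 alt(half) 0.0018 q6 68.0 t 17.55
```

View pics/wrist7.png

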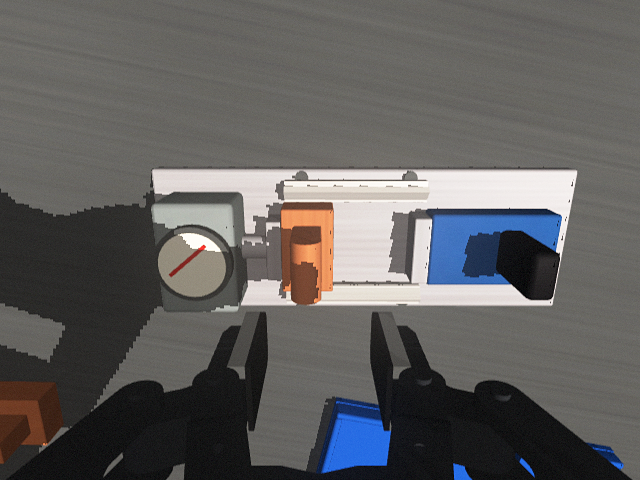

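Wrist7: electrode seated square against the anvil, base-top edges u≈281–332, jaw fully back.

```bash
python3 - <<'E'
from h import *
import pickle
s=pickle.load(open("s7.pkl","rb"));K,T=cam("wrist",s)
for p,z in[((281,208),.034),((332,208),.034),((333,291),.034),((306,227),.07),((306,302),.07),((280,240),.032),((413,240),.032)]:
    d=ray(K,T,p,z)[:2]-G0; print((d@GX).round(4),(d@GY).round(4))
E
```

```text
-0.0011 0.0265
0.0273 0.0265
0.0285 -0.024
0.0138 0.0256
0.0136 -0.014
-0.0024 0.0071
0.0744 0.0073
```

play_rows(
  squeeze=60,
  rows=[
    {"delta_pos":[0.05,-0.5,2],"turn":0,"jaw":0.1},
    {"delta_pos":[0.05,-0.5,4],"turn":0,"jaw":0.1},
    {"delta_pos":[0.05,-0.5,6],"turn":0,"jaw":0.1},
    {"delta_pos":[0.05,-0.5,7],"turn":0,"jaw":0.1},
    {"delta_pos":[0.05,-0.5,7.4],"turn":0,"jaw":0.1},
  ],
)

```text
time_s: 18.1
eef_pos: [0.5874, -0.007, 0.0728]
tcp_rot: [[0.982, 0.189, -0.002], [0.189, -0.982, 0.0], [-0.002, -0.001, -1.0]]
force: [0.4, 0.9, -0.8]
opening: 0.0381
gripper_force: 0.0
```

```bash
python3 - <<'E'
from h import *
gs();go(*g(.015,.001),.0625,-79.1)
E
```

```text
gx 0.0158 gy 0.0002 z 0.0728 yaw -79.10 Fg -0.8 0.5 -0.8 t 18.1
delta [ 0.08 -0.08  1.03] turn -0.0001 alt(half) -0.0001 q6 68.5 t 18.1
```

play_rows(
  rows=[
    {"delta_pos":[0.05,-0.1,0.5],"turn":0,"jaw":0.1},
    {"delta_pos":[0.05,-0.1,0.9],"turn":0,"jaw":0.1},
    {"delta_pos":[0.05,-0.1,0.9],"turn":0,"jaw":1},
    {"delta_pos":[0.05,-0.1,0.9],"turn":0,"jaw":1},
    {"delta_pos":[0.05,-0.1,0.9],"turn":0,"jaw":1},
  ],
)

```text
time_s: 18.6
eef_pos: [0.5886, -0.0051, 0.0659]
tcp_rot: [[0.982, 0.191, 0.001], [0.191, -0.982, -0.001], [0.001, 0.001, -1.0]]
force: [-0.3, -1.2, 0.2]
opening: 0.0142
gripper_force: 61.1
```

play_rows(
  rows=[
    {"delta_pos":[0,0,0],"turn":0,"jaw":1},
    {"delta_pos":[0,0,-0.6],"turn":0,"jaw":1},
    {"delta_pos":[0,0,-3],"turn":0,"jaw":1},
    {"delta_pos":[0,0,-6],"turn":0,"jaw":1},
    {"delta_pos":[0,0,-8],"turn":0,"jaw":1},
  ],
)

```text
time_s: 19.1
eef_pos: [0.5879, -0.0044, 0.1462]
tcp_rot: [[0.982, 0.19, -0.001], [0.19, -0.982, 0.001], [-0.0, -0.001, -1.0]]
force: [-0.2, -0.3, -4.1]
opening: 0.0148
gripper_force: 60.5
```

```bash
python3 - <<'E'
from h import *
gs();go(*TR[1],.12,-92.75)
E
```

```text
gx 0.0134 gy 0.0011 z 0.1462 yaw -79.02 Fg 0.3 -0.2 -4.1 t 19.1
delta [-16.43   4.63   2.62] turn 0.2396 alt(half) 0.2396 q6 68.7 t 19.1
```

play_rows(
  rows=[
    {"delta_pos":[-3.5,1,0],"turn":0.06,"jaw":1},
    {"delta_pos":[-7.5,2.1,0],"turn":0.12,"jaw":1},
    {"delta_pos":[-11.5,3.2,0],"turn":0.18,"jaw":1},
    {"delta_pos":[-15,4.2,1.5],"turn":0.24,"jaw":1},
    {"delta_pos":[-16.43,4.63,2.6],"turn":0.24,"jaw":1},
  ],
)

```text
time_s: 19.6
eef_pos: [0.4318, -0.0812, 0.1175]
tcp_rot: [[0.999, -0.051, -0.004], [-0.051, -0.999, 0.002], [-0.004, -0.002, -1.0]]
force: [-0.5, 1.0, -4.2]
opening: 0.0145
gripper_force: 60.3
```

play_rows(
  rows=[
    {"delta_pos":[0,0,0],"turn":0,"jaw":1},
    {"delta_pos":[0,0,0],"turn":0,"jaw":1},
  ],
)

```text
time_s: 19.8
eef_pos: [0.4355, -0.0813, 0.1191]
tcp_rot: [[0.999, -0.049, -0.0], [-0.049, -0.999, 0.001], [-0.0, -0.001, -1.0]]
force: [1.2, 0.4, -4.9]
opening: 0.0148
gripper_force: 60.4
```

```bash
python3 - <<'E'
from h import *
import pickle
go(*TR[1],.0589,-92.75)
s=state();im=capture("wrist");pickle.dump(s,open("s8.pkl","wb"));cv2.imwrite("pics/wrist8.png",im)
E
```

```text
delta [-0.01 -0.01  6.02] turn -0.001 alt(half) -0.001 q6 69.0 t 19.8
```

View pics/wrist8.png

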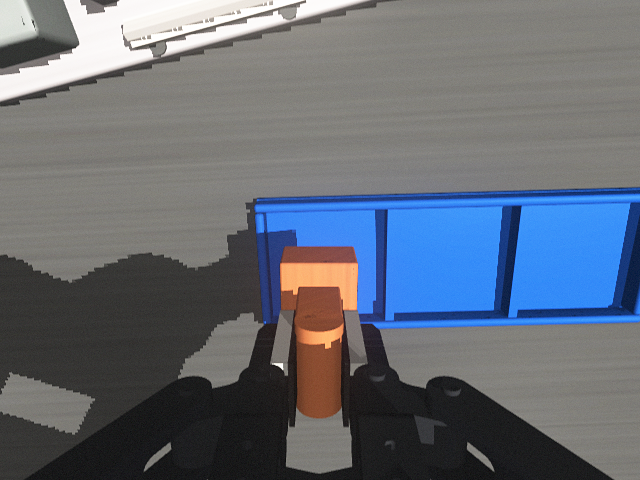

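Wrist8: the held electrode is centred over the first compartment (u≈318 against 262–378). Tray rim corner is (256,199), and its long edge runs to (640,189).

```bash
python3 - <<'E'
from h import *
import pickle
s=pickle.load(open("s8.pkl","rb"));K,T=cam("wrist",s)
A,B,C=[ray(K,T,p,.018) for p in[(256,199),(636,189),(263,325)]]
print(A.round(4),B.round(4),C.round(4),np.degrees(np.arctan2(*(A-B)[:2])))
y=(A-B)/np.linalg.norm(A-B);x=np.array([y[1],-y[0],0])
for k in(1,0,-1): print(k,(A-.038*x-.109*y+.071*k*y).round(4))
E
```

```text
[ 0.4709 -0.0494  0.018 ] [ 0.4666 -0.2472  0.018 ] [ 0.3969 -0.0464  0.018 ] 1.2527401338591453
1 [ 0.4321 -0.0866  0.018 ]
0 [ 0.4305 -0.1575  0.018 ]
-1 [ 0.429  -0.2285  0.018 ]
```

play_rows(
  rows=[
    {"delta_pos":[0,0,1.5],"turn":0,"jaw":1},
    {"delta_pos":[0,0,3],"turn":0,"jaw":1},
    {"delta_pos":[0,0,4.3],"turn":0,"jaw":1},
    {"delta_pos":[0,0,5],"turn":0,"jaw":1},
    {"delta_pos":[0,0,5.2],"turn":0,"jaw":1},
  ],
)

```text
time_s: 20.35
eef_pos: [0.4363, -0.0813, 0.0671]
tcp_rot: [[0.999, -0.047, -0.001], [-0.047, -0.999, 0.0], [-0.001, -0.0, -1.0]]
force: [0.1, 1.0, -4.2]
opening: 0.0144
gripper_force: 60.4
```

play_rows(
  rows=[
    {"delta_pos":[0,0,0.3],"turn":0,"jaw":1},
    {"delta_pos":[0,0,0.6],"turn":0,"jaw":1},
    {"delta_pos":[0,0,0.8],"turn":0,"jaw":1},
    {"delta_pos":[0,0,0.9],"turn":0,"jaw":1},
  ],
)

```text
time_s: 20.75
eef_pos: [0.436, -0.0817, 0.0589]
tcp_rot: [[0.999, -0.048, -0.0], [-0.048, -0.999, 0.0], [-0.0, -0.0, -1.0]]
force: [-3.3, 1.1, 4.1]
opening: 0.0143
gripper_force: 61.6
```

play_rows(
  rows=[
    {"delta_pos":[0,0,-0.05],"turn":0,"jaw":0.2},
    {"delta_pos":[0,0,-0.05],"turn":0,"jaw":0.1},
    {"delta_pos":[0,0,-1],"turn":0,"jaw":0.1},
    {"delta_pos":[0,0,-5],"turn":0,"jaw":0.1},
    {"delta_pos":[0,0,-9],"turn":0,"jaw":-0.2},
  ],
)

```text
time_s: 21.25
eef_pos: [0.4352, -0.0815, 0.1495]
tcp_rot: [[0.999, -0.048, -0.001], [-0.048, -0.999, 0.001], [-0.002, -0.001, -1.0]]
force: [1.2, -0.4, -0.0]
opening: 0.0508
gripper_force: 0.0
```

play_rows(
  rows=[
    {"delta_pos":[0,-3,-1],"turn":-0.14,"jaw":-0.2},
    {"delta_pos":[0,-7,-3],"turn":-0.28,"jaw":-0.2},
    {"delta_pos":[0,-11,-4],"turn":-0.42,"jaw":-0.2},
    {"delta_pos":[0,-15,-5],"turn":-0.56,"jaw":-0.2},
    {"delta_pos":[0,-19,-6],"turn":-0.7,"jaw":-0.2},
  ],
)

```text
time_s: 21.75
eef_pos: [0.4451, 0.1097, 0.2104]
tcp_rot: [[0.792, 0.611, 0.003], [0.611, -0.792, 0.0], [0.002, 0.002, -1.0]]
force: [0.5, 0.1, -0.3]
opening: 0.0511
gripper_force: 0.0
```

```bash
python3 - <<'E'
from h import *
print(state()["eef_pos"]);go(.45,.21,.22,10)
E
```

```text
[0.44511633 0.10968269 0.21035161]
delta [ 6.52 -7.64 -0.96] turn -1.0881 alt(half) -1.0881 q6 53.5 t 21.75
```

play_rows(
  rows=[
    {"delta_pos":[1.3,-1.5,-0.2],"turn":-0.14,"jaw":-0.2},
    {"delta_pos":[2.6,-3,-0.4],"turn":-0.28,"jaw":-0.2},
    {"delta_pos":[3.9,-4.5,-0.6],"turn":-0.42,"jaw":-0.2},
    {"delta_pos":[5.2,-6,-0.8],"turn":-0.56,"jaw":-0.2},
    {"delta_pos":[6.5,-7.6,-1],"turn":-0.7,"jaw":-0.2},
  ],
)

```text
time_s: 22.25
eef_pos: [0.4507, 0.2089, 0.2197]
tcp_rot: [[0.212, 0.977, 0.002], [0.977, -0.212, 0.0], [0.001, 0.002, -1.0]]
force: [-0.3, -0.6, -0.5]
opening: 0.0516
gripper_force: 0.0
```

play_rows(
  rows=[
    {"delta_pos":[0,0,0],"turn":-0.14,"jaw":-0.2},
    {"delta_pos":[0,0,0],"turn":-0.28,"jaw":-0.2},
    {"delta_pos":[0,0,0],"turn":-0.39,"jaw":-0.2},
    {"delta_pos":[0,0,0],"turn":-0.39,"jaw":-0.2},
    {"delta_pos":[0,0,0],"turn":-0.39,"jaw":-0.2},
  ],
)

```text
time_s: 22.75
eef_pos: [0.4507, 0.208, 0.2191]
tcp_rot: [[-0.168, 0.986, 0.001], [0.986, 0.168, 0.0], [0.0, 0.001, -1.0]]
force: [0.4, 0.4, -0.1]
opening: 0.0514
gripper_force: 0.0
```

```bash
cat > fit.py <<'E'
from h import *
import pickle,sys
from scipy.optimize import minimize
def mask(im):
    h=cv2.cvtColor(im,cv2.COLOR_BGR2HSV); return cv2.inRange(h,(6,130,40),(20,255,255))
def render(K,T,w,p,oz=0):
    c,s=np.cos(p[2]),np.sin(p[2]);M=np.zeros((480,640),np.uint8)
    for hx,hy,z0,z1 in((w/2,.025,0,.022),(.008,.016,.022,.05)):
        P=np.array([[p[0]+c*a*hx-s*b*hy,p[1]+s*a*hx+c*b*hy,z+oz] for a in(-1,1) for b in(-1,1) for z in(z0,z1)])
        cv2.fillConvexPoly(M,np.rint(cv2.convexHull(proj(K,T,P).astype(np.float32))*8).astype(int),255,shift=3,lineType=cv2.LINE_AA)
    return M.astype(float)/255
def fit(im,K,T,w,p0,oz=0,deg=12):
    m=mask(im);n,l,st,ce=cv2.connectedComponentsWithStats(m)
    print("blobs",[(st[i,4],ray(K,T,ce[i],.025+oz)[:2].round(3).tolist(),ce[i].round().tolist()) for i in range(1,n) if st[i,4]>400])
    u=proj(K,T,np.array([[p0[0],p0[1],.025+oz]]))[0]
    i=min((i for i in range(1,n) if st[i,4]>400),key=lambda i:np.hypot(*(ce[i]-u)))
    B=cv2.dilate((l==i).astype(np.uint8),np.ones((9,9)))*(m>0)
    B=B.astype(float)
    o=ray(K,T,ce[i],.025+oz)
    f=lambda p:np.abs(render(K,T,w,[p[0]/1000,p[1]/1000,p[2]/50],oz)-B).sum()/B.sum()
    best=min((minimize(f,[o[0]*1000,o[1]*1000,np.radians(p0[2]+d)*50],method="Nelder-Mead",options=dict(initial_simplex=np.array([o[0]*1000,o[1]*1000,np.radians(p0[2]+d)*50])+np.array([[0,0,0],[5,0,0],[0,5,0],[0,0,5]]))) for d in(-2*deg,-deg,0,deg,2*deg)),key=lambda r:r.fun)
    r=best.x; print("fit",(r[:2]/1000).round(4),"yaw",np.degrees(r[2]/50).round(1),"err",round(best.fun,3)); return r[0]/1000,r[1]/1000,np.degrees(r[2]/50)
E
python3 - <<'E'
from fit import *
s=pickle.load(open("s3.pkl","rb"));fit(cv2.imread("pics/wrist3.png"),*cam("wrist",s),.030,(.49,.355,20))
s=pickle.load(open("s1.pkl","rb"));im=cv2.imread("pics/wrist1.png");fit(im,*cam("wrist",s),.038,(.418,.18,10));fit(im,*cam("wrist",s),.046,(.57,.25,-15))
s=state();im=capture("wrist");pickle.dump(s,open("s9.pkl","wb"));cv2.imwrite("pics/wrist9.png",im)
x,y,a=fit(im,*cam("wrist",s),.038,(.418,.18,10))
go(x,y,.06,a)
E
```

```text
blobs [(np.int32(13920), [0.592, 0.489], [528.0, 44.0]), (np.int32(2403), [0.488, 0.358], [324.0, 174.0]), (np.int32(2332), [0.567, 0.258], [372.0, 316.0]), (np.int32(2500), [0.416, 0.186], [178.0, 334.0])]
fit [0.4896 0.3544] yaw 22.1 err 0.153
blobs [(np.int32(1920), [0.494, 0.343], [261.0, 22.0]), (np.int32(3703), [0.572, 0.251], [364.0, 150.0]), (np.int32(3078), [0.422, 0.182], [185.0, 234.0])]
fit [0.4184 0.1778] yaw 9.4 err 0.076
blobs [(np.int32(1920), [0.494, 0.343], [261.0, 22.0]), (np.int32(3703), [0.572, 0.251], [364.0, 150.0]), (np.int32(3078), [0.422, 0.182], [185.0, 234.0])]
fit [0.5724 0.2502] yaw -16.5 err 0.054
blobs [(np.int32(4796), [0.568, 0.252], [485.0, 188.0]), (np.int32(2611), [0.416, 0.184], [269.0, 241.0])]
fit [0.4194 0.178 ] yaw 8.9 err 0.38
delta [-2.43 -3.6  15.89] turn 0.0127 alt(half) 0.0127 q6 3.4 t 22.8
```

play_rows(
  rows=[
    {"delta_pos":[-1.2,-1.8,2],"turn":0.008,"jaw":-0.2},
    {"delta_pos":[-2.43,-3.6,5],"turn":0.008,"jaw":-0.2},
    {"delta_pos":[-2.43,-3.6,9],"turn":0.008,"jaw":-0.2},
    {"delta_pos":[-2.43,-3.6,13],"turn":0.008,"jaw":-0.2},
    {"delta_pos":[-2.43,-3.6,15.4],"turn":0.008,"jaw":-0.2},
  ],
)

```text
time_s: 23.3
eef_pos: [0.4174, 0.1774, 0.0618]
tcp_rot: [[-0.16, 0.987, -0.003], [0.987, 0.16, -0.001], [-0.0, -0.003, -1.0]]
force: [-0.4, -0.4, 0.1]
opening: 0.0512
gripper_force: 0.0
```

```bash
python3 - <<'E'
from h import *
go(.419,.178,.051,9.2)
E
```

```text
delta [0.04 0.17 1.08] turn 0.0003 alt(half) 0.0003 q6 1.0 t 23.3
```

play_rows(
  squeeze=60,
  rows=[
    {"delta_pos":[0,0,0.6],"turn":0,"jaw":-0.2},
    {"delta_pos":[0,0.05,1.2],"turn":0,"jaw":-0.2},
    {"delta_pos":[0,0.05,1.2],"turn":0,"jaw":1},
    {"delta_pos":[0,0.05,1.2],"turn":0,"jaw":1},
    {"delta_pos":[0,0.05,1.2],"turn":0,"jaw":1},
  ],
)

```text
time_s: 23.8
eef_pos: [0.4203, 0.1782, 0.0537]
tcp_rot: [[-0.162, 0.987, 0.001], [0.987, 0.162, 0.0], [-0.0, 0.001, -1.0]]
force: [-2.5, -0.1, 2.9]
opening: 0.0144
gripper_force: 60.1
```

play_rows(
  rows=[
    {"delta_pos":[0,0,0],"turn":0,"jaw":1},
    {"delta_pos":[0,0,0],"turn":0,"jaw":1},
    {"delta_pos":[0,0,-3],"turn":0,"jaw":1},
    {"delta_pos":[0,0,-6],"turn":0,"jaw":1},
    {"delta_pos":[0,0,-9.5],"turn":0,"jaw":1},
  ],
)

```text
time_s: 24.3
eef_pos: [0.4178, 0.1777, 0.1463]
tcp_rot: [[-0.162, 0.987, -0.004], [0.987, 0.162, -0.001], [0.0, -0.004, -1.0]]
force: [0.8, 0.1, -6.0]
opening: 0.0144
gripper_force: 60.1
```

```bash
python3 - <<'E'
from h import *
gs();go(*g(.027),.15,-79.1)
E
```

```text
gx -0.1976 gy -0.1314 z 0.1463 yaw 9.33 Fg 0.1 0.8 -6.0 t 24.3
delta [-22.09  13.75  -0.42] turn 1.5435 alt(half) 1.5435 q6 0.9 t 24.3
```

play_rows(
  rows=[
    {"delta_pos":[-2,1.2,-0.4],"turn":0.14,"jaw":1},
    {"delta_pos":[-4.5,2.8,-0.4],"turn":0.28,"jaw":1},
    {"delta_pos":[-8,5,-0.4],"turn":0.42,"jaw":1},
    {"delta_pos":[-11.5,7.1,-0.4],"turn":0.56,"jaw":1},
    {"delta_pos":[-15,9.3,-0.4],"turn":0.7,"jaw":1},
  ],
)

```text
time_s: 24.8
eef_pos: [0.5355, 0.044, 0.15]
tcp_rot: [[0.516, 0.856, -0.002], [0.856, -0.516, 0.0], [-0.001, -0.002, -1.0]]
force: [0.4, 0.6, -4.4]
opening: 0.0142
gripper_force: 60.2
```

```bash
python3 - <<'E'
from h import *
go(*g(.027,.0005),.15,-79.1)
E
```

```text
delta [-2.5   7.85 -0.01] turn 0.8379 alt(half) 0.8379 q6 25.0 t 24.8
```

play_rows(
  rows=[
    {"delta_pos":[-0.6,2,0],"turn":0.14,"jaw":1},
    {"delta_pos":[-1.2,4,0],"turn":0.28,"jaw":1},
    {"delta_pos":[-1.8,6,0],"turn":0.42,"jaw":1},
    {"delta_pos":[-2.5,7.85,0],"turn":0.56,"jaw":1},
    {"delta_pos":[-2.5,7.85,0],"turn":0.7,"jaw":1},
  ],
)

```text
time_s: 25.3
eef_pos: [0.5911, -0.0185, 0.1501]
tcp_rot: [[0.947, 0.32, -0.0], [0.32, -0.947, -0.001], [-0.0, 0.001, -1.0]]
force: [-0.2, 0.1, -4.5]
opening: 0.0141
gripper_force: 60.2
```

play_rows(
  rows=[
    {"delta_pos":[0,0,0],"turn":0.138,"jaw":1},
    {"delta_pos":[0,0,0],"turn":0.138,"jaw":1},
    {"delta_pos":[0,0,0],"turn":0.138,"jaw":1},
    {"delta_pos":[0,0,0],"turn":0.138,"jaw":1},
  ],
)

```text
time_s: 25.7
eef_pos: [0.5899, -0.0163, 0.1507]
tcp_rot: [[0.98, 0.197, -0.001], [0.197, -0.98, 0.0], [-0.001, -0.0, -1.0]]
force: [-0.3, 0.7, -5.4]
opening: 0.0148
gripper_force: 60.2
```

```bash
python3 - <<'E'
from fit import *
gs();go(*g(.027,.0005),.08,-79.1)
s=state();im=capture("wrist");K,T=cam("wrist",s)
# held electrode's far bottom edge: topmost copper pixels near the middle
m=mask(im)
for u in range(270,370,10):
    c=np.where(m[150:,u]>0)[0]
    if len(c): d=ray(K,T,(u,150+c[0]),s["eef_pos"][2]-.0535)[:2]-G0; print(u,150+c[0],(d@GX).round(4),(d@GY).round(4))
E
```

```text
gx 0.0255 gy 0.0010 z 0.1507 yaw -78.66 Fg -0.8 -0.1 -5.4 t 25.7
delta [-0.04  0.15  7.07] turn 0.0077 alt(half) 0.0077 q6 67.2 t 25.7
270 255 0.0039 0.0203
280 246 0.0083 0.0245
290 245 0.0126 0.0249
300 245 0.0168 0.025
310 245 0.0211 0.025
320 247 0.0254 0.0241
330 251 0.0297 0.0224
340 251 0.0339 0.0224
350 245 0.0381 0.0251
360 245 0.0424 0.0252
```

play_rows(
  rows=[
    {"delta_pos":[0.02,0.15,2],"turn":0.008,"jaw":1},
    {"delta_pos":[0.02,0.15,4.5],"turn":0.008,"jaw":1},
    {"delta_pos":[0.02,0.15,6.5],"turn":0.008,"jaw":1},
    {"delta_pos":[0.02,0.15,7.3],"turn":0.008,"jaw":1},
    {"delta_pos":[0.02,0.15,7.5],"turn":0.008,"jaw":1},
  ],
)

```text
time_s: 26.25
eef_pos: [0.5901, -0.0177, 0.0751]
tcp_rot: [[0.982, 0.187, -0.002], [0.187, -0.982, 0.0], [-0.002, -0.001, -1.0]]
force: [0.3, 0.8, -4.4]
opening: 0.0144
gripper_force: 60.0
```

play_rows(
  rows=[
    {"delta_pos":[0,0,0.3],"turn":0,"jaw":1},
    {"delta_pos":[0,0,0.6],"turn":0,"jaw":1},
    {"delta_pos":[0,0,0.9],"turn":0,"jaw":1},
    {"delta_pos":[0,0,1.1],"turn":0,"jaw":1},
    {"delta_pos":[0,0,1.1],"turn":0,"jaw":1},
  ],
)

```text
time_s: 26.75
eef_pos: [0.5924, -0.0183, 0.0721]
tcp_rot: [[0.982, 0.188, 0.0], [0.188, -0.982, -0.001], [-0.0, 0.001, -1.0]]
force: [-12.9, 2.5, 21.1]
opening: 0.0149
gripper_force: 63.7
```

```bash
python3 -c "
from h import *
gs()"
```

```text
gx 0.0279 gy 0.0030 z 0.0721 yaw -79.17 Fg -4.9 -12.2 21.1 t 26.75
```

play_rows(
  rows=[
    {"delta_pos":[0,0,-0.8],"turn":0,"jaw":1},
    {"delta_pos":[-0.15,0,-1.1],"turn":0,"jaw":1},
    {"delta_pos":[-0.15,0,-1.1],"turn":0,"jaw":1},
  ],
)

```text
time_s: 27.05
eef_pos: [0.5898, -0.0184, 0.0769]
tcp_rot: [[0.982, 0.187, 0.001], [0.187, -0.982, -0.0], [0.001, 0.001, -1.0]]
force: [0.1, 0.4, -6.2]
opening: 0.0148
gripper_force: 60.2
```

```bash
python3 -c "
from h import *
gs()"
```

```text
gx 0.0274 gy 0.0004 z 0.0769 yaw -79.24 Fg -0.4 0.2 -6.2 t 27.05
```

play_rows(
  rows=[
    {"delta_pos":[0,0,0.2],"turn":0,"jaw":1},
    {"delta_pos":[0,0,0.4],"turn":0,"jaw":1},
    {"delta_pos":[0,0,0.6],"turn":0,"jaw":1},
    {"delta_pos":[0,0,0.6],"turn":0,"jaw":1},
  ],
)

```text
time_s: 27.45
eef_pos: [0.5888, -0.0182, 0.0692]
tcp_rot: [[0.982, 0.187, -0.002], [0.187, -0.982, 0.0], [-0.002, -0.001, -1.0]]
force: [0.5, -0.4, -5.0]
opening: 0.0144
gripper_force: 60.2
```

```bash
python3 -c "
from h import *
gs()"
```

```text
gx 0.0271 gy -0.0005 z 0.0692 yaw -79.24 Fg 0.5 0.4 -5.0 t 27.45
```

play_rows(
  rows=[
    {"delta_pos":[0,0,0.2],"turn":0,"jaw":1},
    {"delta_pos":[0,0,0.4],"turn":0,"jaw":1},
    {"delta_pos":[0,0,0.5],"turn":0,"jaw":1},
    {"delta_pos":[0,0,0.5],"turn":0,"jaw":1},
  ],
)

```text
time_s: 27.85
eef_pos: [0.5896, -0.0182, 0.0659]
tcp_rot: [[0.982, 0.187, -0.0], [0.187, -0.982, -0.0], [-0.0, 0.0, -1.0]]
force: [-1.4, 1.6, -1.1]
opening: 0.0148
gripper_force: 60.6
```

```bash
python3 -c "
from h import *
gs()"
```

```text
gx 0.0273 gy 0.0002 z 0.0659 yaw -79.23 Fg -1.8 -1.1 -1.1 t 27.85
```

play_rows(
  rows=[
    {"delta_pos":[0,0,0.1],"turn":0,"jaw":1},
    {"delta_pos":[0,0,0],"turn":0,"jaw":0.3},
    {"delta_pos":[0,0,-0.1],"turn":0,"jaw":0.2},
    {"delta_pos":[0,0,-3],"turn":0,"jaw":0.1},
    {"delta_pos":[0,0,-7],"turn":0,"jaw":-0.3},
  ],
)

```text
time_s: 28.35
eef_pos: [0.5881, -0.0181, 0.1338]
tcp_rot: [[0.982, 0.187, -0.004], [0.187, -0.982, 0.001], [-0.004, -0.002, -1.0]]
force: [0.4, -1.2, -0.6]
opening: 0.0517
gripper_force: 0.0
```

play_rows(
  rows=[
    {"delta_pos":[0,4,-1.5],"turn":0,"jaw":-0.3},
    {"delta_pos":[0,8,-1.5],"turn":0,"jaw":-0.3},
    {"delta_pos":[0,8,-1.5],"turn":0,"jaw":-0.3},
    {"delta_pos":[0,8,-1.5],"turn":0,"jaw":-0.3},
  ],
)

```text
time_s: 28.75
eef_pos: [0.6047, -0.0977, 0.1507]
tcp_rot: [[0.983, 0.185, 0.001], [0.185, -0.983, 0.0], [0.001, 0.0, -1.0]]
force: [0.7, 0.6, -0.6]
opening: 0.0555
gripper_force: 0.0
```

```bash
python3 - <<'E'
from fit import *
gs();go(*g(.132),.061,-79.1)
s=state();im=capture("wrist");pickle.dump(s,open("s10.pkl","wb"));cv2.imwrite("pics/wrist10.png",im)
x,y,a=fit(im,*cam("wrist",s),.038,(*g(.027),-79),oz=.012,deg=4)
d=np.array([x,y])-G0;print(d@GX,d@GY)
E
```

```text
gx 0.1082 gy 0.0000 z 0.1507 yaw -79.35 Fg -0.5 0.8 -0.6 t 28.75
delta [-0.    2.38  8.97] turn -0.0044 alt(half) -0.0044 q6 60.7 t 28.75
blobs [(np.int32(6047), [0.593, -0.018], [179.0, 248.0]), (np.int32(1832), [0.46, -0.081], [255.0, 446.0])]
fit [ 0.5881 -0.0161] yaw -81.1 err 0.165
0.024883443859137665 -0.0008556967473491505
```

play_rows(
  squeeze=20,
  rows=[
    {"delta_pos":[0.1,2.4,1],"turn":-0.004,"jaw":-0.3},
    {"delta_pos":[0.1,2.4,4],"turn":-0.004,"jaw":-0.3},
    {"delta_pos":[0.1,2.4,7],"turn":-0.004,"jaw":-0.3},
    {"delta_pos":[0.1,2.4,8.7],"turn":-0.004,"jaw":-0.3},
    {"delta_pos":[0.1,2.4,8.7],"turn":-0.004,"jaw":-0.3},
  ],
)

```text
time_s: 29.3
eef_pos: [0.6073, -0.1183, 0.0596]
tcp_rot: [[0.981, 0.192, -0.007], [0.192, -0.981, 0.003], [-0.006, -0.004, -1.0]]
force: [-0.5, -0.4, 0.4]
opening: 0.0554
gripper_force: 0.0
```

play_rows(
  rows=[
    {"delta_pos":[0,0,0],"turn":0,"jaw":1},
    {"delta_pos":[0,0,0],"turn":0,"jaw":1},
    {"delta_pos":[0,0,0],"turn":0,"jaw":1},
    {"delta_pos":[0,0,0],"turn":0,"jaw":1},
    {"delta_pos":[0,0,0],"turn":0,"jaw":1},
  ],
)

```text
time_s: 29.8
eef_pos: [0.6111, -0.1206, 0.0654]
tcp_rot: [[0.982, 0.19, 0.003], [0.19, -0.982, -0.001], [0.003, 0.001, -1.0]]
force: [-0.6, 0.7, 6.5]
opening: 0.0136
gripper_force: 24.0
```

```bash
python3 -c "
from h import *
gs()"
```

```text
gx 0.1319 gy 0.0021 z 0.0654 yaw -79.02 Fg -0.8 -0.4 6.5 t 29.8
```

play_rows(
  rows=[
    {"delta_pos":[0,-0.7,0],"turn":0,"jaw":1},
    {"delta_pos":[0,-1.4,0],"turn":0,"jaw":1},
    {"delta_pos":[0,-2.1,0],"turn":0,"jaw":1},
    {"delta_pos":[0,-2.6,0],"turn":0,"jaw":1},
    {"delta_pos":[0,-2.8,0],"turn":0,"jaw":1},
  ],
)

```text
time_s: 30.3
eef_pos: [0.6061, -0.0942, 0.0654]
tcp_rot: [[0.982, 0.191, 0.004], [0.191, -0.982, -0.004], [0.004, 0.004, -1.0]]
force: [0.8, -4.8, 4.1]
opening: 0.0134
gripper_force: 23.8
```

play_rows(
  rows=[
    {"delta_pos":[0,-0.2,0],"turn":0,"jaw":1},
    {"delta_pos":[0,-0.4,0],"turn":0,"jaw":1},
    {"delta_pos":[0,-0.5,0],"turn":0,"jaw":1},
    {"delta_pos":[0,-0.5,0],"turn":0,"jaw":1},
  ],
)

```text
time_s: 30.7
eef_pos: [0.6053, -0.0905, 0.0654]
tcp_rot: [[0.982, 0.191, 0.005], [0.191, -0.982, -0.005], [0.004, 0.006, -1.0]]
force: [0.4, -7.3, 4.4]
opening: 0.0137
gripper_force: 23.8
```

play_rows(
  rows=[
    {"delta_pos":[0,-0.1,0],"turn":0,"jaw":1},
    {"delta_pos":[0,-0.2,0],"turn":0,"jaw":1},
    {"delta_pos":[0,-0.3,0],"turn":0,"jaw":1},
    {"delta_pos":[0,-0.3,0],"turn":0,"jaw":1},
  ],
)

```text
time_s: 31.1
eef_pos: [0.6048, -0.0878, 0.0654]
tcp_rot: [[0.982, 0.191, 0.005], [0.191, -0.982, -0.005], [0.004, 0.006, -1.0]]
force: [0.8, -7.8, 3.6]
opening: 0.0134
gripper_force: 23.8
```

play_rows(
  rows=[
    {"delta_pos":[0,-0.1,0],"turn":0,"jaw":1},
    {"delta_pos":[0,-0.2,0],"turn":0,"jaw":1},
    {"delta_pos":[0,-0.3,0],"turn":0,"jaw":1},
    {"delta_pos":[0,-0.3,0],"turn":0,"jaw":1},
  ],
)

```text
time_s: 31.5
eef_pos: [0.6043, -0.0848, 0.0654]
tcp_rot: [[0.982, 0.191, 0.005], [0.191, -0.982, -0.005], [0.004, 0.006, -1.0]]
force: [0.9, -7.0, 3.6]
opening: 0.0136
gripper_force: 23.8
```

```bash
python3 -c "
from h import *
gs()"
```

```text
gx 0.0954 gy 0.0021 z 0.0654 yaw -79.00 Fg 7.1 -0.4 3.6 t 31.5
```

play_rows(
  rows=[
    {"delta_pos":[0,-0.1,0],"turn":0,"jaw":1},
    {"delta_pos":[0,-0.2,0],"turn":0,"jaw":1},
    {"delta_pos":[0,-0.3,0],"turn":0,"jaw":1},
    {"delta_pos":[0,-0.35,0],"turn":0,"jaw":1},
  ],
)

```text
time_s: 31.9
eef_pos: [0.6038, -0.0825, 0.0654]
tcp_rot: [[0.982, 0.191, 0.006], [0.191, -0.982, -0.007], [0.004, 0.008, -1.0]]
force: [1.0, -11.9, 2.9]
opening: 0.0137
gripper_force: 24.6
```

play_rows(
  rows=[
    {"delta_pos":[0,-0.1,0],"turn":0,"jaw":1},
    {"delta_pos":[0,-0.2,0],"turn":0,"jaw":1},
    {"delta_pos":[0,-0.2,0],"turn":0,"jaw":1},
  ],
)

```text
time_s: 32.2
eef_pos: [0.6035, -0.0807, 0.0654]
tcp_rot: [[0.982, 0.191, 0.006], [0.191, -0.982, -0.008], [0.004, 0.009, -1.0]]
force: [2.1, -12.3, 2.9]
opening: 0.0137
gripper_force: 24.7
```

```bash
python3 -c "
from h import *
gs()"
```

```text
gx 0.0913 gy 0.0020 z 0.0654 yaw -78.98 Fg 12.4 -0.3 2.9 t 32.2
```

play_rows(
  rows=[
    {"delta_pos":[0,0.3,0],"turn":0,"jaw":1},
    {"delta_pos":[0,0.8,0],"turn":0,"jaw":1},
    {"delta_pos":[0,1.6,0],"turn":0,"jaw":1},
    {"delta_pos":[0,2.5,0],"turn":0,"jaw":1},
    {"delta_pos":[0,3.2,0],"turn":0,"jaw":1},
  ],
)

```text
time_s: 32.7
eef_pos: [0.6085, -0.107, 0.0654]
tcp_rot: [[0.982, 0.19, 0.002], [0.19, -0.982, 0.002], [0.002, -0.001, -1.0]]
force: [-1.3, 5.5, 8.7]
opening: 0.0137
gripper_force: 24.3
```

play_rows(
  rows=[
    {"delta_pos":[0,0.5,0],"turn":0,"jaw":1},
    {"delta_pos":[0,0.9,0],"turn":0,"jaw":1},
    {"delta_pos":[0,1.2,0],"turn":0,"jaw":1},
    {"delta_pos":[0,1.2,0],"turn":0,"jaw":1},
  ],
)

```text
time_s: 33.1
eef_pos: [0.6108, -0.1192, 0.0653]
tcp_rot: [[0.982, 0.19, 0.002], [0.19, -0.982, 0.001], [0.003, -0.0, -1.0]]
force: [-0.2, 2.7, 7.9]
opening: 0.0136
gripper_force: 24.2
```

```bash
python3 -c "
from h import *
gs()"
```

```text
gx 0.1304 gy 0.0020 z 0.0653 yaw -79.04 Fg -2.7 0.3 7.9 t 33.1
```

play_rows(
  rows=[
    {"delta_pos":[0,0.2,0],"turn":0,"jaw":1},
    {"delta_pos":[0,0.35,0],"turn":0,"jaw":1},
    {"delta_pos":[0,0.3,0],"turn":0,"jaw":-0.3},
    {"delta_pos":[0,0.2,0],"turn":0,"jaw":-0.3},
    {"delta_pos":[0,0.2,-3],"turn":0,"jaw":-0.3},
  ],
)

```text
time_s: 33.6
eef_pos: [0.6061, -0.1204, 0.088]
tcp_rot: [[0.982, 0.191, -0.011], [0.191, -0.982, 0.004], [-0.01, -0.006, -1.0]]
force: [0.3, -0.2, 0.1]
opening: 0.0548
gripper_force: 0.0
```

play_rows(
  rows=[
    {"delta_pos":[0,0,-3],"turn":0,"jaw":0},
    {"delta_pos":[0,-2,-5.5],"turn":0,"jaw":0.1},
    {"delta_pos":[0,-6,-5.5],"turn":0,"jaw":0.1},
    {"delta_pos":[0,-10,-5.5],"turn":0,"jaw":0.1},
    {"delta_pos":[0,-11.2,-5.5],"turn":0,"jaw":0.1},
  ],
)

```text
time_s: 34.1
eef_pos: [0.5873, -0.009, 0.1476]
tcp_rot: [[0.981, 0.193, -0.002], [0.193, -0.981, 0.001], [-0.002, -0.001, -1.0]]
force: [-0.2, -0.5, -1.2]
opening: 0.0386
gripper_force: 0.0
```

play_rows(
  rows=[
    {"delta_pos":[0,0,0],"turn":0,"jaw":0.1},
    {"delta_pos":[0,0,0],"turn":0,"jaw":0.1},
  ],
)

```text
time_s: 34.3
eef_pos: [0.5888, -0.0125, 0.148]
tcp_rot: [[0.982, 0.191, -0.0], [0.191, -0.982, -0.001], [-0.0, 0.001, -1.0]]
force: [0.7, -0.8, -0.3]
opening: 0.0382
gripper_force: 0.0
```

```bash
python3 - <<'E'
from fit import *
s=state();im=capture("wrist");cv2.imwrite("pics/wrist11.png",im)
x,y,a=fit(im,*cam("wrist",s),.038,(*g(.019),-79),oz=.012,deg=4)
d=np.array([x,y])-G0;print(d@GX,d@GY)
gs();go(*g(.0185,.0005),.0655,-79.1)
E
```

```text
blobs [(np.int32(5637), [0.589, -0.008], [311.0, 251.0]), (np.int32(1551), [0.461, -0.071], [368.0, 446.0])]
fit [ 0.5863 -0.0081] yaw -78.9 err 0.127
0.01670965264312332 -0.0010491567840522277
gx 0.0220 gy 0.0007 z 0.1481 yaw -79.05 Fg -0.0 0.5 -0.2 t 34.35
delta [-0.02 -0.35  8.26] turn 0.0008 alt(half) 0.0008 q6 68.0 t 34.35
```

play_rows(
  squeeze=60,
  rows=[
    {"delta_pos":[0,-0.47,2],"turn":0,"jaw":0.1},
    {"delta_pos":[0,-0.47,4],"turn":0,"jaw":0.1},
    {"delta_pos":[0,-0.47,6],"turn":0,"jaw":0.1},
    {"delta_pos":[0,-0.47,7.5],"turn":0,"jaw":0.1},
    {"delta_pos":[0,-0.47,8.2],"turn":0,"jaw":0.1},
  ],
)

```text
time_s: 34.85
eef_pos: [0.5871, -0.0082, 0.0643]
tcp_rot: [[0.982, 0.189, -0.003], [0.189, -0.982, 0.0], [-0.003, -0.001, -1.0]]
force: [-0.0, -0.2, -0.2]
opening: 0.0385
gripper_force: 0.0
```

play_rows(
  rows=[
    {"delta_pos":[0,0,0],"turn":0,"jaw":0.1},
    {"delta_pos":[0,0,0],"turn":0,"jaw":1},
    {"delta_pos":[0,0,0],"turn":0,"jaw":1},
    {"delta_pos":[0,0,0],"turn":0,"jaw":1},
    {"delta_pos":[0,0,0],"turn":0,"jaw":1},
  ],
)

```text
time_s: 35.35
eef_pos: [0.5889, -0.0079, 0.0677]
tcp_rot: [[0.982, 0.191, 0.003], [0.191, -0.982, -0.002], [0.002, 0.002, -1.0]]
force: [0.8, -3.2, 2.6]
opening: 0.0142
gripper_force: 61.3
```

```bash
python3 -c "
from h import *
gs()"
```

```text
gx 0.0170 gy 0.0015 z 0.0677 yaw -78.99 Fg 3.3 0.2 2.6 t 35.35
```

play_rows(
  rows=[
    {"delta_pos":[0,0,0],"turn":0,"jaw":1},
    {"delta_pos":[0,0,-0.6],"turn":0,"jaw":1},
    {"delta_pos":[0,0,-3],"turn":0,"jaw":1},
    {"delta_pos":[0,0,-6],"turn":0,"jaw":1},
    {"delta_pos":[0,0,-8],"turn":0,"jaw":1},
  ],
)

```text
time_s: 35.85
eef_pos: [0.5866, -0.006, 0.1461]
tcp_rot: [[0.982, 0.19, -0.003], [0.19, -0.982, 0.003], [-0.003, -0.003, -1.0]]
force: [0.2, -0.3, -4.9]
opening: 0.0142
gripper_force: 60.7
```

```bash
python3 - <<'E'
from h import *
gs();go(.4313,-.1545,.12,-92)
E
```

```text
gx 0.0147 gy -0.0003 z 0.1461 yaw -79.03 Fg 0.3 0.2 -4.9 t 35.85
delta [-18.07  11.63   2.62] turn 0.2264 alt(half) 0.2264 q6 68.4 t 35.85
```

play_rows(
  rows=[
    {"delta_pos":[-3.5,2.2,0],"turn":0.06,"jaw":1},
    {"delta_pos":[-7.2,4.6,0],"turn":0.12,"jaw":1},
    {"delta_pos":[-11,7,0],"turn":0.18,"jaw":1},
    {"delta_pos":[-14.7,9.4,1],"turn":0.226,"jaw":1},
    {"delta_pos":[-18.07,11.63,2.6],"turn":0.226,"jaw":1},
  ],
)

```text
time_s: 36.35
eef_pos: [0.4306, -0.1552, 0.1195]
tcp_rot: [[0.999, -0.035, -0.001], [-0.035, -0.999, 0.002], [-0.001, -0.002, -1.0]]
force: [0.3, -0.9, -5.3]
opening: 0.0142
gripper_force: 60.6
```

play_rows(
  rows=[
    {"delta_pos":[0,0,0],"turn":0,"jaw":1},
    {"delta_pos":[0,0,0],"turn":0,"jaw":1},
  ],
)

```text
time_s: 36.55
eef_pos: [0.4308, -0.1546, 0.1185]
tcp_rot: [[0.999, -0.037, -0.003], [-0.037, -0.999, 0.004], [-0.003, -0.004, -1.0]]
force: [0.3, 0.5, -4.3]
opening: 0.0146
gripper_force: 60.7
```

```bash
python3 - <<'E'
from fit import *
go(.4313,-.1545,.0607,-92)
s=state();im=capture("wrist");cv2.imwrite("pics/wrist12.png",im);K,T=cam("wrist",s)
# dividers: horizontal profile of blue brightness along the compartment floor row above the electrode
hs=cv2.cvtColor(im,cv2.COLOR_BGR2HSV);b=cv2.inRange(hs,(100,120,30),(130,255,255))
for v in(215,225,235): print(v,"".join(chr(48+min(9,int(x)//26)) for x in im[v,150:560:4,0]))
ys=[np.where(b[:,u]>0)[0] for u in(260,320,380)];print([(y[0],ray(K,T,(u,y[0]),.018).round(4)) for u,y in zip((260,320,380),ys) if len(y)])
E
```

```text
delta [0.07 0.01 5.78] turn -0.0019 alt(half) -0.0019 q6 59.5 t 36.55
215 2122222222222222299999994499599999999999999999999999999955399999999999999999999999999999442239944444444
225 4444444444443432299999995499599999999999999999999999999955399999999999999999999999999995442369644444444
235 3442222222243442299964455555344555555555999999999999999955399999999999999999999999999994442389444444444
[(np.int64(191), array([ 0.4697, -0.1246,  0.018 ])), (np.int64(190), array([ 0.4692, -0.1558,  0.018 ])), (np.int64(189), array([ 0.4686, -0.1869,  0.018 ]))]
```

play_rows(
  rows=[
    {"delta_pos":[0,0,1.5],"turn":0,"jaw":1},
    {"delta_pos":[0,0,3],"turn":0,"jaw":1},
    {"delta_pos":[0,0,4.3],"turn":0,"jaw":1},
    {"delta_pos":[0,0,5],"turn":0,"jaw":1},
    {"delta_pos":[0,0,5.2],"turn":0,"jaw":1},
  ],
)

```text
time_s: 37.1
eef_pos: [0.4325, -0.1549, 0.0674]
tcp_rot: [[0.999, -0.033, -0.002], [-0.033, -0.999, 0.001], [-0.002, -0.001, -1.0]]
force: [-0.4, 0.2, -4.8]
opening: 0.0143
gripper_force: 60.7
```

play_rows(
  rows=[
    {"delta_pos":[0,0,0.3],"turn":0,"jaw":1},
    {"delta_pos":[0,0,0.6],"turn":0,"jaw":1},
    {"delta_pos":[0,0,0.75],"turn":0,"jaw":1},
    {"delta_pos":[0,0,0.75],"turn":0,"jaw":1},
  ],
)

```text
time_s: 37.5
eef_pos: [0.4327, -0.1558, 0.0609]
tcp_rot: [[0.999, -0.034, 0.0], [-0.034, -0.999, -0.0], [0.0, 0.0, -1.0]]
force: [0.5, -0.0, -5.5]
opening: 0.0145
gripper_force: 60.7
```

play_rows(
  rows=[
    {"delta_pos":[0,0,0.15],"turn":0,"jaw":1},
    {"delta_pos":[0,0,0.3],"turn":0,"jaw":1},
    {"delta_pos":[0,0,0.3],"turn":0,"jaw":1},
  ],
)

```text
time_s: 37.8
eef_pos: [0.433, -0.1562, 0.0606]
tcp_rot: [[0.999, -0.034, -0.002], [-0.034, -0.999, 0.001], [-0.002, -0.001, -1.0]]
force: [-7.9, 3.4, 13.0]
opening: 0.0144
gripper_force: 63.3
```

play_rows(
  rows=[
    {"delta_pos":[0,0,-0.1],"turn":0,"jaw":0.2},
    {"delta_pos":[0,0,-0.1],"turn":0,"jaw":0.1},
    {"delta_pos":[0,0,-1],"turn":0,"jaw":0.1},
    {"delta_pos":[0,0,-5],"turn":0,"jaw":0.1},
    {"delta_pos":[0,0,-9],"turn":0,"jaw":-0.2},
  ],
)

```text
time_s: 38.3
eef_pos: [0.4321, -0.1554, 0.1485]
tcp_rot: [[0.999, -0.034, -0.002], [-0.034, -0.999, 0.001], [-0.002, -0.001, -1.0]]
force: [0.8, -0.6, -0.2]
opening: 0.0507
gripper_force: 0.0
```

```bash
python3 - <<'E'
from fit import *
go(.58,.28,.22,-16)
for n in("scene","side"):
    im=capture(n);cv2.imwrite(f"pics/{n}12.png",im);fit(im,*cam(n),.046,(.572,.25,-16),deg=8)
E
```

```text
delta [ 13.28 -44.03  -7.12] turn -1.3259 alt(half) -1.3259 q6 59.5 t 38.3
blobs [(np.int32(559), [-1.075, 0.763], [628.0, 11.0]), (np.int32(622), [-0.121, -0.989], [80.0, 62.0]), (np.int32(2981), [-0.43, 0.486], [547.0, 80.0]), (np.int32(402), [0.071, -0.991], [43.0, 90.0]), (np.int32(2497), [0.58, 0.492], [536.0, 329.0]), (np.int32(708), [0.581, 0.249], [409.0, 300.0])]
fit [0.5704 0.2481] yaw -17.4 err 0.139
blobs [(np.int32(7378), [1.119, -0.116], [178.0, 160.0]), (np.int32(636), [0.433, -0.119], [393.0, 225.0]), (np.int32(420), [0.569, 0.255], [290.0, 315.0]), (np.int32(2165), [0.54, 0.495], [254.0, 407.0]), (np.int32(7021), [0.017, 0.372], [512.0, 449.0])]
fit [0.5736 0.2462] yaw -18.9 err 0.288
```

play_rows(
  rows=[
    {"delta_pos":[0.9,-3,-1.5],"turn":-0.13,"jaw":-0.2},
    {"delta_pos":[2,-7,-3],"turn":-0.27,"jaw":-0.2},
    {"delta_pos":[3.4,-11.4,-5],"turn":-0.41,"jaw":-0.2},
    {"delta_pos":[4.8,-15.9,-7],"turn":-0.55,"jaw":-0.2},
    {"delta_pos":[6.2,-20.4,-7],"turn":-0.69,"jaw":-0.2},
  ],
)

```text
time_s: 38.9
eef_pos: [0.5037, 0.0474, 0.2214]
tcp_rot: [[0.789, 0.614, 0.007], [0.614, -0.789, -0.001], [0.005, 0.005, -1.0]]
force: [1.5, -0.2, -0.1]
opening: 0.0513
gripper_force: 0.0
```

```bash
python3 - <<'E'
from h import *
go(.58,.28,.22,-16)
E
```

```text
delta [ 20.3  -13.67   0.17] turn -0.6305 alt(half) -0.6305 q6 46.0 t 38.9
```

play_rows(
  rows=[
    {"delta_pos":[3.6,-2.5,0],"turn":-0.13,"jaw":-0.2},
    {"delta_pos":[7.3,-5,0],"turn":-0.26,"jaw":-0.2},
    {"delta_pos":[11,-7.5,0],"turn":-0.39,"jaw":-0.2},
    {"delta_pos":[15,-10,0],"turn":-0.52,"jaw":-0.2},
    {"delta_pos":[18.5,-12.6,0],"turn":-0.63,"jaw":-0.2},
  ],
)

```text
time_s: 39.4
eef_pos: [0.5719, 0.2607, 0.2176]
tcp_rot: [[0.276, 0.961, 0.0], [0.961, -0.276, 0.0], [0.0, 0.0, -1.0]]
force: [1.3, -0.1, 0.4]
opening: 0.0514
gripper_force: 0.0
```

play_rows(
  rows=[
    {"delta_pos":[0,0,0],"turn":0,"jaw":-0.2},
    {"delta_pos":[0,0,0],"turn":0,"jaw":-0.2},
  ],
)

```text
time_s: 39.6
eef_pos: [0.5711, 0.2594, 0.2171]
tcp_rot: [[0.28, 0.96, -0.001], [0.96, -0.28, -0.001], [-0.001, -0.001, -1.0]]
force: [0.1, -0.1, -0.5]
opening: 0.051
gripper_force: 0.0
```

```bash
python3 - <<'E'
from fit import *
s=state();im=capture("wrist");cv2.imwrite("pics/wrist13.png",im);print(s["eef_pos"])
x,y,a=fit(im,*cam("wrist",s),.046,(.572,.25,-16),deg=6)
go(x,y,.06,a)
go(.5724,.2500,.06,-16.5)
E
```

```text
[0.57107898 0.2594008  0.21708032]
blobs [(np.int32(3554), [0.572, 0.255], [321.0, 225.0])]
fit [0.572  0.2492] yaw -16.4 err 0.233
delta [-0.85  0.37 15.72] turn 0.0016 alt(half) 0.0016 q6 31.4 t 39.65
delta [-0.76  0.38 15.72] turn 0.0029 alt(half) 0.0029 q6 31.4 t 39.65
```

play_rows(
  rows=[
    {"delta_pos":[-0.8,0.4,3],"turn":0.002,"jaw":-0.2},
    {"delta_pos":[-0.8,0.4,7],"turn":0.002,"jaw":-0.2},
    {"delta_pos":[-0.8,0.4,11],"turn":0.002,"jaw":-0.2},
    {"delta_pos":[-0.8,0.4,14],"turn":0.002,"jaw":-0.2},
    {"delta_pos":[-0.8,0.4,15.5],"turn":0.002,"jaw":-0.2},
  ],
)

```text
time_s: 40.15
eef_pos: [0.5708, 0.2476, 0.0594]
tcp_rot: [[0.285, 0.958, -0.006], [0.958, -0.286, -0.002], [-0.003, -0.005, -1.0]]
force: [0.6, 0.7, 0.0]
opening: 0.0514
gripper_force: 0.0
```

```bash
python3 - <<'E'
from h import *
go(.5722,.2498,.051,-16.4)
E
```

```text
delta [0.25 0.08 0.84] turn -0.0033 alt(half) -0.0033 q6 30.7 t 40.15
```

play_rows(
  squeeze=60,
  rows=[
    {"delta_pos":[0.05,0,0.5],"turn":0,"jaw":-0.2},
    {"delta_pos":[0.1,0,1],"turn":0,"jaw":-0.2},
    {"delta_pos":[0.1,0,1],"turn":0,"jaw":-0.2},
  ],
)

```text
time_s: 40.45
eef_pos: [0.5742, 0.2508, 0.0541]
tcp_rot: [[0.283, 0.959, 0.002], [0.959, -0.283, 0.001], [0.001, 0.002, -1.0]]
force: [-0.4, -0.3, 0.6]
opening: 0.0513
gripper_force: 0.0
```

play_rows(
  rows=[
    {"delta_pos":[0,0,0],"turn":0,"jaw":1},
    {"delta_pos":[0,0,0],"turn":0,"jaw":1},
    {"delta_pos":[0,0,0],"turn":0,"jaw":1},
    {"delta_pos":[0,0,0],"turn":0,"jaw":1},
    {"delta_pos":[0,0,0],"turn":0,"jaw":1},
  ],
)

```text
time_s: 40.95
eef_pos: [0.5735, 0.2512, 0.0542]
tcp_rot: [[0.283, 0.959, 0.001], [0.959, -0.283, 0.0], [0.001, 0.0, -1.0]]
force: [-3.5, -0.4, 5.7]
opening: 0.0144
gripper_force: 59.4
```

play_rows(
  rows=[
    {"delta_pos":[0,0,-1],"turn":0,"jaw":1},
    {"delta_pos":[0,0,-4],"turn":0,"jaw":1},
    {"delta_pos":[0,0,-7],"turn":0,"jaw":1},
    {"delta_pos":[0,0,-9.8],"turn":0,"jaw":1},
  ],
)

```text
time_s: 41.35
eef_pos: [0.572, 0.2504, 0.15]
tcp_rot: [[0.283, 0.959, -0.003], [0.959, -0.283, -0.001], [-0.002, -0.003, -1.0]]
force: [0.6, 0.6, -5.7]
opening: 0.0144
gripper_force: 59.4
```

```bash
python3 - <<'E'
from h import *
gs();go(*g(.032,0),.15,-79.1)
E
```

```text
gx -0.2398 gy 0.0338 z 0.1500 yaw -16.44 Fg -0.5 0.7 -5.7 t 41.35
delta [-25.69   9.48   0.03] turn 1.0935 alt(half) 1.0935 q6 30.8 t 41.35
```

play_rows(
  rows=[
    {"delta_pos":[-3,1.1,-0.3],"turn":0.12,"jaw":1},
    {"delta_pos":[-7,2.6,-0.3],"turn":0.25,"jaw":1},
    {"delta_pos":[-11.3,4.2,-0.3],"turn":0.39,"jaw":1},
    {"delta_pos":[-15.6,5.8,-0.3],"turn":0.53,"jaw":1},
    {"delta_pos":[-19.5,7.2,-0.3],"turn":0.67,"jaw":1},
  ],
)

```text
time_s: 41.85
eef_pos: [0.5857, 0.0415, 0.1521]
tcp_rot: [[0.821, 0.571, -0.003], [0.571, -0.821, -0.0], [-0.002, -0.001, -1.0]]
force: [1.4, -0.3, -7.1]
opening: 0.0145
gripper_force: 59.4
```

```bash
python3 - <<'E'
from h import *
go(*g(.032,.001),.15,-79.1)
E
```

```text
delta [-3.21  5.58  0.21] turn 0.4178 alt(half) 0.4178 q6 49.3 t 41.85
```

play_rows(
  rows=[
    {"delta_pos":[-1,1.9,0.1],"turn":0.14,"jaw":1},
    {"delta_pos":[-2,3.8,0.2],"turn":0.28,"jaw":1},
    {"delta_pos":[-3,5.4,0.2],"turn":0.418,"jaw":1},
    {"delta_pos":[-3.2,5.6,0.2],"turn":0.418,"jaw":1},
    {"delta_pos":[-3.2,5.6,0.2],"turn":0.418,"jaw":1},
  ],
)

```text
time_s: 42.35
eef_pos: [0.5921, -0.021, 0.1504]
tcp_rot: [[0.981, 0.195, -0.003], [0.195, -0.981, 0.001], [-0.002, -0.001, -1.0]]
force: [0.1, 0.2, -6.8]
opening: 0.0145
gripper_force: 59.5
```

play_rows(
  rows=[
    {"delta_pos":[0,0,2],"turn":0,"jaw":1},
    {"delta_pos":[0,0,4.5],"turn":0,"jaw":1},
    {"delta_pos":[0,0,6.5],"turn":0,"jaw":1},
    {"delta_pos":[0,0,6.8],"turn":0,"jaw":1},
    {"delta_pos":[0,0,6.8],"turn":0,"jaw":1},
  ],
)

```text
time_s: 42.85
eef_pos: [0.5923, -0.0198, 0.0828]
tcp_rot: [[0.981, 0.196, -0.002], [0.196, -0.981, 0.001], [-0.002, -0.001, -1.0]]
force: [0.5, 0.0, -6.3]
opening: 0.0146
gripper_force: 59.4
```

```bash
python3 - <<'E'
from fit import *
gs();go(*g(.032,.0008),.067,-79.1)
s=state();im=capture("wrist");K,T=cam("wrist",s);m=mask(im)
for u in range(260,380,15):
    c=np.where(m[150:,u]>0)[0]
    if len(c): d=ray(K,T,(u,150+c[0]),s["eef_pos"][2]-.0542)[:2]-G0; print(u,150+c[0],(d@GX).round(4),(d@GY).round(4))
E
```

```text
gx 0.0293 gy 0.0026 z 0.0828 yaw -78.68 Fg 0.1 0.5 -6.3 t 42.85
delta [-0.18  0.27  1.58] turn 0.0073 alt(half) 0.0073 q6 67.0 t 42.85
260 262 0.0032 0.0185
275 249 0.0098 0.0245
290 249 0.0163 0.0245
305 249 0.0227 0.0246
320 249 0.0292 0.0246
335 249 0.0356 0.0247
350 250 0.0421 0.0243
365 249 0.0485 0.0248
```

play_rows(
  rows=[
    {"delta_pos":[-0.04,0.2,0.3],"turn":0.007,"jaw":1},
    {"delta_pos":[-0.04,0.2,0.6],"turn":0.007,"jaw":1},
    {"delta_pos":[-0.04,0.2,0.9],"turn":0.007,"jaw":1},
    {"delta_pos":[-0.04,0.2,1.2],"turn":0.007,"jaw":1},
    {"delta_pos":[-0.04,0.2,1.2],"turn":0.007,"jaw":1},
  ],
)

```text
time_s: 43.4
eef_pos: [0.5927, -0.0228, 0.0712]
tcp_rot: [[0.982, 0.188, -0.001], [0.188, -0.982, 0.0], [-0.001, -0.001, -1.0]]
force: [-0.1, 0.3, -6.9]
opening: 0.0149
gripper_force: 59.6
```

```bash
python3 -c "
from h import *
gs()"
```

```text
gx 0.0324 gy 0.0025 z 0.0712 yaw -79.19 Fg -0.3 -0.0 -6.9 t 43.4
```

play_rows(
  rows=[
    {"delta_pos":[0,0,0.15],"turn":0,"jaw":1},
    {"delta_pos":[0,0,0.3],"turn":0,"jaw":1},
    {"delta_pos":[0,0,0.45],"turn":0,"jaw":1},
    {"delta_pos":[0,0,0.55],"turn":0,"jaw":1},
    {"delta_pos":[0,0,0.55],"turn":0,"jaw":1},
  ],
)

```text
time_s: 43.9
eef_pos: [0.5933, -0.0229, 0.0663]
tcp_rot: [[0.982, 0.188, 0.0], [0.188, -0.982, -0.0], [0.0, 0.0, -1.0]]
force: [-0.1, 0.2, -6.2]
opening: 0.0143
gripper_force: 59.5
```

```bash
python3 -c "
from h import *
gs()"
```

```text
gx 0.0325 gy 0.0030 z 0.0663 yaw -79.18 Fg -0.3 -0.0 -6.2 t 43.9
```

play_rows(
  rows=[
    {"delta_pos":[-0.05,0,0.1],"turn":0,"jaw":1},
    {"delta_pos":[-0.05,0,0.2],"turn":0,"jaw":1},
    {"delta_pos":[-0.05,0,0.25],"turn":0,"jaw":1},
    {"delta_pos":[-0.05,0,0.25],"turn":0,"jaw":1},
  ],
)

```text
time_s: 44.3
eef_pos: [0.5934, -0.0228, 0.0662]
tcp_rot: [[0.982, 0.188, 0.001], [0.188, -0.982, 0.0], [0.001, 0.0, -1.0]]
force: [-5.0, 2.1, 7.0]
opening: 0.0149
gripper_force: 61.2
```

```bash
python3 -c "
from h import *
gs()"
```

```text
gx 0.0325 gy 0.0031 z 0.0662 yaw -79.17 Fg -3.1 -4.5 7.0 t 44.3
```

Seated at z 0.0662, as expected. Next: release and go to the tab.

play_rows(
  rows=[
    {"delta_pos":[0,0,-0.1],"turn":0,"jaw":0.3},
    {"delta_pos":[0,0,-0.2],"turn":0,"jaw":0.3},
    {"delta_pos":[0,0,-0.3],"turn":0,"jaw":0.2},
    {"delta_pos":[0,0,-3],"turn":0,"jaw":0.1},
    {"delta_pos":[0,0,-7],"turn":0,"jaw":-0.3},
  ],
)

```text
time_s: 44.8
eef_pos: [0.5907, -0.0227, 0.1316]
tcp_rot: [[0.982, 0.187, -0.006], [0.187, -0.982, 0.001], [-0.006, -0.002, -1.0]]
force: [0.7, 0.4, 0.0]
opening: 0.0517
gripper_force: 0.0
```

play_rows(
  rows=[
    {"delta_pos":[0,4,-1.5],"turn":0,"jaw":-0.3},
    {"delta_pos":[0,8,-1.5],"turn":0,"jaw":-0.3},
    {"delta_pos":[0,8,-1.5],"turn":0,"jaw":-0.3},
    {"delta_pos":[0,8,-1.5],"turn":0,"jaw":-0.3},
  ],
)

```text
time_s: 45.2
eef_pos: [0.6077, -0.1023, 0.1487]
tcp_rot: [[0.983, 0.186, 0.0], [0.186, -0.983, 0.0], [0.0, -0.0, -1.0]]
force: [0.1, -0.4, 0.2]
opening: 0.0555
gripper_force: 0.0
```

```bash
python3 - <<'E'
from fit import *
gs();go(*g(.132,.001),.061,-79.1)
s=state();im=capture("wrist");cv2.imwrite("pics/wrist14.png",im)
x,y,a=fit(im,*cam("wrist",s),.046,(*g(.032),-79),oz=.012,deg=4)
d=np.array([x,y])-G0;print(d@GX,d@GY)
E
```

```text
gx 0.1132 gy 0.0021 z 0.1487 yaw -79.30 Fg 0.4 -0.0 0.2 t 45.2
delta [-0.11  1.88  8.77] turn -0.0034 alt(half) -0.0034 q6 60.3 t 45.2
blobs [(np.int32(7440), [0.594, -0.023], [179.0, 251.0]), (np.int32(1640), [0.463, -0.082], [249.0, 448.0]), (np.int32(1161), [0.468, -0.15], [350.0, 457.0])]
fit [ 0.5894 -0.0217] yaw -79.5 err 0.141
0.03064362681146437 -0.0006465331558502352
```

play_rows(
  squeeze=20,
  rows=[
    {"delta_pos":[-0.1,1.9,1],"turn":-0.003,"jaw":-0.3},
    {"delta_pos":[-0.1,1.9,4],"turn":-0.003,"jaw":-0.3},
    {"delta_pos":[-0.1,1.9,7],"turn":-0.003,"jaw":-0.3},
    {"delta_pos":[-0.1,1.9,8.5],"turn":-0.003,"jaw":-0.3},
    {"delta_pos":[-0.1,1.9,8.5],"turn":-0.003,"jaw":-0.3},
  ],
)

```text
time_s: 45.75
eef_pos: [0.608, -0.1185, 0.0604]
tcp_rot: [[0.981, 0.192, -0.007], [0.192, -0.981, 0.003], [-0.006, -0.004, -1.0]]
force: [-0.5, -0.2, 0.2]
opening: 0.0556
gripper_force: 0.0
```

play_rows(
  rows=[
    {"delta_pos":[0,0,0],"turn":0,"jaw":1},
    {"delta_pos":[0,0,0],"turn":0,"jaw":1},
    {"delta_pos":[0,0,0],"turn":0,"jaw":1},
    {"delta_pos":[0,0,0],"turn":0,"jaw":1},
    {"delta_pos":[0,0,0],"turn":0,"jaw":1},
  ],
)

```text
time_s: 46.25
eef_pos: [0.6116, -0.1207, 0.0658]
tcp_rot: [[0.982, 0.19, 0.003], [0.19, -0.982, -0.001], [0.003, 0.001, -1.0]]
force: [-0.4, 1.1, 5.7]
opening: 0.0134
gripper_force: 23.7
```

```bash
python3 -c "
from h import *
gs()"
```

```text
gx 0.1320 gy 0.0024 z 0.0658 yaw -79.03 Fg -1.1 -0.2 5.7 t 46.25
```

play_rows(
  rows=[
    {"delta_pos":[0,-0.6,0],"turn":0,"jaw":1},
    {"delta_pos":[0,-1.2,0],"turn":0,"jaw":1},
    {"delta_pos":[0,-1.8,0],"turn":0,"jaw":1},
    {"delta_pos":[0,-2.2,0],"turn":0,"jaw":1},
    {"delta_pos":[0,-2.4,0],"turn":0,"jaw":1},
  ],
)

```text
time_s: 46.75
eef_pos: [0.6075, -0.0993, 0.0659]
tcp_rot: [[0.982, 0.191, 0.005], [0.191, -0.981, -0.006], [0.004, 0.007, -1.0]]
force: [0.9, -9.6, 3.7]
opening: 0.0138
gripper_force: 23.7
```

play_rows(
  rows=[
    {"delta_pos":[0,-0.15,0],"turn":0,"jaw":1},
    {"delta_pos":[0,-0.3,0],"turn":0,"jaw":1},
    {"delta_pos":[0,-0.45,0],"turn":0,"jaw":1},
    {"delta_pos":[0,-0.5,0],"turn":0,"jaw":1},
  ],
)

```text
time_s: 47.15
eef_pos: [0.6066, -0.0949, 0.0659]
tcp_rot: [[0.982, 0.191, 0.005], [0.191, -0.982, -0.006], [0.004, 0.007, -1.0]]
force: [0.6, -8.9, 4.1]
opening: 0.014
gripper_force: 23.7
```

play_rows(
  rows=[
    {"delta_pos":[0,-0.1,0],"turn":0,"jaw":1},
    {"delta_pos":[0,-0.2,0],"turn":0,"jaw":1},
    {"delta_pos":[0,-0.3,0],"turn":0,"jaw":1},
    {"delta_pos":[0,-0.3,0],"turn":0,"jaw":1},
  ],
)

```text
time_s: 47.55
eef_pos: [0.6061, -0.092, 0.0658]
tcp_rot: [[0.982, 0.191, 0.005], [0.191, -0.982, -0.006], [0.004, 0.007, -1.0]]
force: [2.0, -10.1, 3.2]
opening: 0.0133
gripper_force: 23.7
```

```bash
python3 -c "
from h import *
gs()"
```

```text
gx 0.1029 gy 0.0025 z 0.0658 yaw -78.99 Fg 10.3 0.1 3.2 t 47.55
```

play_rows(
  rows=[
    {"delta_pos":[0,-0.1,0],"turn":0,"jaw":1},
    {"delta_pos":[0,-0.2,0],"turn":0,"jaw":1},
    {"delta_pos":[0,-0.3,0],"turn":0,"jaw":1},
    {"delta_pos":[0,-0.35,0],"turn":0,"jaw":1},
  ],
)

```text
time_s: 47.95
eef_pos: [0.6056, -0.0897, 0.0659]
tcp_rot: [[0.982, 0.191, 0.006], [0.191, -0.982, -0.008], [0.004, 0.009, -1.0]]
force: [2.1, -12.6, 3.3]
opening: 0.0134
gripper_force: 24.6
```

play_rows(
  rows=[
    {"delta_pos":[0,-0.1,0],"turn":0,"jaw":1},
    {"delta_pos":[0,-0.2,0],"turn":0,"jaw":1},
    {"delta_pos":[0,-0.2,0],"turn":0,"jaw":1},
  ],
)

```text
time_s: 48.25
eef_pos: [0.6053, -0.0879, 0.0659]
tcp_rot: [[0.982, 0.191, 0.006], [0.191, -0.981, -0.008], [0.004, 0.009, -1.0]]
force: [1.7, -13.5, 2.0]
opening: 0.0137
gripper_force: 24.7
```

```bash
python3 -c "
from h import *
gs()"
```

```text
gx 0.0987 gy 0.0025 z 0.0659 yaw -78.97 Fg 13.6 -0.8 2.0 t 48.25
```

play_rows(
  rows=[
    {"delta_pos":[0,0.3,0],"turn":0,"jaw":1},
    {"delta_pos":[0,0.8,0],"turn":0,"jaw":1},
    {"delta_pos":[0,1.6,0],"turn":0,"jaw":1},
    {"delta_pos":[0,2.4,0],"turn":0,"jaw":1},
    {"delta_pos":[0,3,0],"turn":0,"jaw":1},
  ],
)

```text
time_s: 48.75
eef_pos: [0.6099, -0.112, 0.0658]
tcp_rot: [[0.982, 0.19, 0.002], [0.19, -0.982, 0.002], [0.002, -0.002, -1.0]]
force: [-0.5, 5.2, 9.1]
opening: 0.0137
gripper_force: 24.1
```

play_rows(
  rows=[
    {"delta_pos":[0,0.3,0],"turn":0,"jaw":1},
    {"delta_pos":[0,0.6,0],"turn":0,"jaw":1},
    {"delta_pos":[0,0.8,0],"turn":0,"jaw":1},
    {"delta_pos":[0,0.9,0],"turn":0,"jaw":1},
    {"delta_pos":[0,0.9,0],"turn":0,"jaw":1},
  ],
)

```text
time_s: 49.25
eef_pos: [0.6116, -0.1208, 0.0658]
tcp_rot: [[0.982, 0.19, 0.002], [0.19, -0.982, 0.001], [0.002, -0.001, -1.0]]
force: [-0.4, 3.5, 9.4]
opening: 0.0134
gripper_force: 24.1
```

```bash
python3 -c "
from h import *
gs()"
```

```text
gx 0.1322 gy 0.0025 z 0.0658 yaw -79.03 Fg -3.5 0.2 9.4 t 49.25
```

Pull a touch more to reach the stop, then check force.

play_rows(
  rows=[
    {"delta_pos":[0,0.15,0],"turn":0,"jaw":1},
    {"delta_pos":[0,0.3,0],"turn":0,"jaw":1},
    {"delta_pos":[0,0.3,0],"turn":0,"jaw":1},
  ],
)

```text
time_s: 49.55
eef_pos: [0.6116, -0.1209, 0.0657]
tcp_rot: [[0.982, 0.19, -0.0], [0.19, -0.982, 0.007], [0.001, -0.006, -1.0]]
force: [-3.1, 13.3, 11.7]
opening: 0.0134
gripper_force: 24.6
```

```bash
python3 -c "
from h import *
gs()"
```

```text
gx 0.1323 gy 0.0024 z 0.0657 yaw -79.06 Fg -13.7 -0.5 11.7 t 49.55
```

play_rows(
  rows=[
    {"delta_pos":[0,0,0],"turn":0,"jaw":0.5},
    {"delta_pos":[0,-0.1,0],"turn":0,"jaw":-0.3},
    {"delta_pos":[0,-0.1,0],"turn":0,"jaw":-0.3},
    {"delta_pos":[0,-0.1,-3],"turn":0,"jaw":-0.3},
  ],
)

```text
time_s: 49.95
eef_pos: [0.6072, -0.1228, 0.0886]
tcp_rot: [[0.982, 0.19, -0.011], [0.19, -0.982, 0.004], [-0.01, -0.006, -1.0]]
force: [0.6, 0.1, -1.2]
opening: 0.0558
gripper_force: 0.0
```

play_rows(
  rows=[
    {"delta_pos":[0,0,-3],"turn":0,"jaw":0},
    {"delta_pos":[0,-2,-5.5],"turn":0,"jaw":0.1},
    {"delta_pos":[0,-6,-5.5],"turn":0,"jaw":0.1},
    {"delta_pos":[0,-9.5,-5.5],"turn":0,"jaw":0.1},
    {"delta_pos":[0,-10.8,-5.5],"turn":0,"jaw":0.1},
  ],
)

```text
time_s: 50.45
eef_pos: [0.5893, -0.0157, 0.1484]
tcp_rot: [[0.981, 0.192, -0.001], [0.192, -0.981, 0.001], [-0.001, -0.001, -1.0]]
force: [-0.5, 0.3, -0.5]
opening: 0.0384
gripper_force: 0.0
```

play_rows(
  rows=[
    {"delta_pos":[0,0,0],"turn":0,"jaw":0.1},
    {"delta_pos":[0,0,0],"turn":0,"jaw":0.1},
  ],
)

```text
time_s: 50.65
eef_pos: [0.5905, -0.0185, 0.1485]
tcp_rot: [[0.982, 0.191, -0.0], [0.191, -0.982, -0.001], [-0.0, 0.001, -1.0]]
force: [-0.4, 0.2, -0.1]
opening: 0.0387
gripper_force: 0.0
```

```bash
python3 - <<'E'
from fit import *
s=state();im=capture("wrist");cv2.imwrite("pics/wrist15.png",im)
x,y,a=fit(im,*cam("wrist",s),.046,(*g(.022),-79),oz=.012,deg=4)
d=np.array([x,y])-G0;print(d@GX,d@GY)
gs();go(*g(d@GX,.001),.0655,-79.1)
E
```

```text
blobs [(np.int32(6952), [0.59, -0.01], [305.0, 251.0]), (np.int32(1856), [0.461, -0.074], [364.0, 447.0])]
fit [ 0.5872 -0.0109] yaw -79.1 err 0.104
0.01958171684361268 -0.0007218053487842687
gx 0.0282 gy 0.0012 z 0.1486 yaw -79.06 Fg -0.5 -0.4 -1.0 t 50.7
delta [-0.01 -0.86  8.31] turn 0.0006 alt(half) 0.0006 q6 67.4 t 50.7
```

play_rows(
  squeeze=60,
  rows=[
    {"delta_pos":[0,-0.83,2],"turn":0,"jaw":0.1},
    {"delta_pos":[0,-0.83,4],"turn":0,"jaw":0.1},
    {"delta_pos":[0,-0.83,6],"turn":0,"jaw":0.1},
    {"delta_pos":[0,-0.83,7.5],"turn":0,"jaw":0.1},
    {"delta_pos":[0,-0.83,8.2],"turn":0,"jaw":0.1},
  ],
)

```text
time_s: 51.2
eef_pos: [0.5881, -0.0106, 0.0648]
tcp_rot: [[0.982, 0.189, -0.003], [0.189, -0.982, 0.0], [-0.003, -0.001, -1.0]]
force: [0.3, -0.4, -0.2]
opening: 0.0381
gripper_force: 0.0
```

play_rows(
  rows=[
    {"delta_pos":[0,0,0],"turn":0,"jaw":0.1},
    {"delta_pos":[0,0,0],"turn":0,"jaw":1},
    {"delta_pos":[0,0,0],"turn":0,"jaw":1},
    {"delta_pos":[0,0,0],"turn":0,"jaw":1},
    {"delta_pos":[0,0,0],"turn":0,"jaw":1},
  ],
)

```text
time_s: 51.7
eef_pos: [0.59, -0.0108, 0.0683]
tcp_rot: [[0.982, 0.191, 0.003], [0.191, -0.982, -0.002], [0.003, 0.003, -1.0]]
force: [0.4, -5.2, 2.4]
opening: 0.0146
gripper_force: 61.6
```

```bash
python3 -c "
from h import *
gs()"
```

```text
gx 0.0200 gy 0.0021 z 0.0683 yaw -78.98 Fg 5.2 -0.6 2.4 t 51.7
```

play_rows(
  rows=[
    {"delta_pos":[0,0,0],"turn":0,"jaw":1},
    {"delta_pos":[0,0,-0.6],"turn":0,"jaw":1},
    {"delta_pos":[0,0,-3],"turn":0,"jaw":1},
    {"delta_pos":[0,0,-6],"turn":0,"jaw":1},
    {"delta_pos":[0,0,-8],"turn":0,"jaw":1},
  ],
)

```text
time_s: 52.2
eef_pos: [0.5878, -0.0085, 0.1469]
tcp_rot: [[0.982, 0.19, -0.002], [0.19, -0.982, 0.003], [-0.002, -0.003, -1.0]]
force: [0.2, 0.7, -5.9]
opening: 0.0143
gripper_force: 60.7
```

```bash
python3 - <<'E'
from h import *
gs();go(.429,-.2255,.14,-92)
E
```

```text
gx 0.0174 gy 0.0003 z 0.1469 yaw -79.03 Fg -0.7 0.3 -5.9 t 52.2
delta [-19.71  18.28   0.67] turn 0.2263 alt(half) 0.2263 q6 68.2 t 52.2
```

play_rows(
  rows=[
    {"delta_pos":[-2.8,2.6,-0.3],"turn":0.05,"jaw":1},
    {"delta_pos":[-6,5.5,-0.3],"turn":0.1,"jaw":1},
    {"delta_pos":[-9.3,8.6,-0.3],"turn":0.15,"jaw":1},
    {"delta_pos":[-12.6,11.7,-0.3],"turn":0.2,"jaw":1},
    {"delta_pos":[-15.8,14.7,-0.3],"turn":0.226,"jaw":1},
  ],
)

```text
time_s: 52.7
eef_pos: [0.4593, -0.1833, 0.1482]
tcp_rot: [[0.999, -0.035, -0.003], [-0.035, -0.999, 0.004], [-0.003, -0.004, -1.0]]
force: [0.4, -0.4, -5.5]
opening: 0.0139
gripper_force: 60.7
```

```bash
python3 - <<'E'
from h import *
go(.429,-.2255,.12,-92)
E
```

```text
delta [-2.87  4.34  2.81] turn -0.0005 alt(half) -0.0005 q6 58.4 t 52.7
```

play_rows(
  rows=[
    {"delta_pos":[-1.5,2.2,0],"turn":0,"jaw":1},
    {"delta_pos":[-2.87,4.3,1],"turn":0,"jaw":1},
    {"delta_pos":[-2.87,4.3,2.8],"turn":0,"jaw":1},
    {"delta_pos":[-2.87,4.3,2.8],"turn":0,"jaw":1},
    {"delta_pos":[-2.87,4.3,2.8],"turn":0,"jaw":1},
  ],
)

```text
time_s: 53.2
eef_pos: [0.4307, -0.2245, 0.1206]
tcp_rot: [[0.999, -0.034, -0.003], [-0.034, -0.999, 0.004], [-0.003, -0.003, -1.0]]
force: [0.5, -0.4, -5.9]
opening: 0.0144
gripper_force: 60.6
```

```bash
python3 - <<'E'
from fit import *
go(.429,-.2255,.0613,-92)
s=state();im=capture("wrist");cv2.imwrite("pics/wrist16.png",im);K,T=cam("wrist",s)
for v in(215,225,235): print(v,"".join(chr(48+min(9,int(x)//26)) for x in im[v,150:560:4,0]))
b=cv2.inRange(cv2.cvtColor(im,cv2.COLOR_BGR2HSV),(100,120,30),(130,255,255))
for u in(290,320,350):
    y=np.where(b[:,u]>0)[0]; print(u,y[0],ray(K,T,(u,y[0]),.018).round(4))
E
```

```text
delta [-0.15  0.13  5.93] turn 0.0007 alt(half) 0.0007 q6 52.4 t 53.2
215 9941222222222222222229999499999999999999999999999999999955549944444444444444444444444444444444444444444
225 9444444444444444444229999479979999999999999999999999999945549954444444444444444444444444444444444444444
235 9444444444444444444214444445434554545555599999999999999945469644444444444444444444444444444444444444444
290 193 [ 0.4677 -0.2097  0.018 ]
320 192 [ 0.4677 -0.2255  0.018 ]
350 192 [ 0.4671 -0.2412  0.018 ]
```

play_rows(
  rows=[
    {"delta_pos":[-0.1,0.05,1.5],"turn":0,"jaw":1},
    {"delta_pos":[-0.1,0.05,3],"turn":0,"jaw":1},
    {"delta_pos":[-0.1,0.05,4.3],"turn":0,"jaw":1},
    {"delta_pos":[-0.1,0.05,5],"turn":0,"jaw":1},
    {"delta_pos":[-0.1,0.05,5.2],"turn":0,"jaw":1},
  ],
)

```text
time_s: 53.75
eef_pos: [0.4304, -0.2259, 0.0691]
tcp_rot: [[0.999, -0.034, -0.001], [-0.034, -0.999, 0.001], [-0.001, -0.001, -1.0]]
force: [-0.3, 0.5, -6.0]
opening: 0.0144
gripper_force: 60.6
```

play_rows(
  rows=[
    {"delta_pos":[0,0,0.3],"turn":0,"jaw":1},
    {"delta_pos":[0,0,0.6],"turn":0,"jaw":1},
    {"delta_pos":[0,0,0.85],"turn":0,"jaw":1},
    {"delta_pos":[0,0,0.95],"turn":0,"jaw":1},
    {"delta_pos":[0,0,0.95],"turn":0,"jaw":1},
  ],
)

```text
time_s: 54.25
eef_pos: [0.4309, -0.2269, 0.0612]
tcp_rot: [[0.999, -0.034, 0.0], [-0.034, -0.999, -0.0], [0.0, 0.0, -1.0]]
force: [-1.9, -0.0, -0.4]
opening: 0.0146
gripper_force: 61.4
```

Contact at the expected height. I'll release, retreat to a viewing spot and look.

play_rows(
  rows=[
    {"delta_pos":[0,0,0],"turn":0,"jaw":0.2},
    {"delta_pos":[0,0,0],"turn":0,"jaw":0.1},
    {"delta_pos":[0,0,-1],"turn":0,"jaw":0.1},
    {"delta_pos":[0,0,-5],"turn":0,"jaw":0.1},
    {"delta_pos":[0,0,-9],"turn":0,"jaw":0.1},
  ],
)

```text
time_s: 54.75
eef_pos: [0.4302, -0.2262, 0.1515]
tcp_rot: [[0.999, -0.034, -0.001], [-0.034, -0.999, 0.001], [-0.001, -0.001, -1.0]]
force: [0.7, -1.2, 1.0]
opening: 0.0384
gripper_force: 0.0
```

play_rows(
  rows=[
    {"delta_pos":[3,-1.5,-2],"turn":0,"jaw":0.1},
    {"delta_pos":[7,-4,-5],"turn":0,"jaw":0.1},
    {"delta_pos":[10.5,-6,-9],"turn":0,"jaw":0.1},
    {"delta_pos":[10.5,-7,-11],"turn":0,"jaw":0.1},
    {"delta_pos":[10.5,-7,-11],"turn":0,"jaw":0.1},
  ],
)

```text
time_s: 55.25
eef_pos: [0.5415, -0.1597, 0.2673]
tcp_rot: [[0.999, -0.031, 0.011], [-0.031, -1.0, -0.005], [0.011, 0.005, -1.0]]
force: [0.8, -0.1, -0.3]
opening: 0.0385
gripper_force: 0.0
```

```bash
python3 - <<'E'
from fit import *
s=state();im=capture("wrist");print(s["eef_pos"],s["time_s"]);cv2.imwrite("pics/final_w.png",im)
sc=capture("scene");a=cv2.imread("pics/scene0.png");si=capture("side")
c=np.hstack([cv2.resize(im,(400,300)),cv2.resize(sc[140:320,80:350],(400,300))])
d=np.hstack([cv2.resize(si[120:320,230:480],(400,300)),cv2.resize(cv2.absdiff(a,sc),(400,300))])
cv2.imwrite("pics/final.png",np.vstack([c,d]))
E
```

```text
[ 0.54150125 -0.15968163  0.26731541] 55.25
```

View pics/final.png

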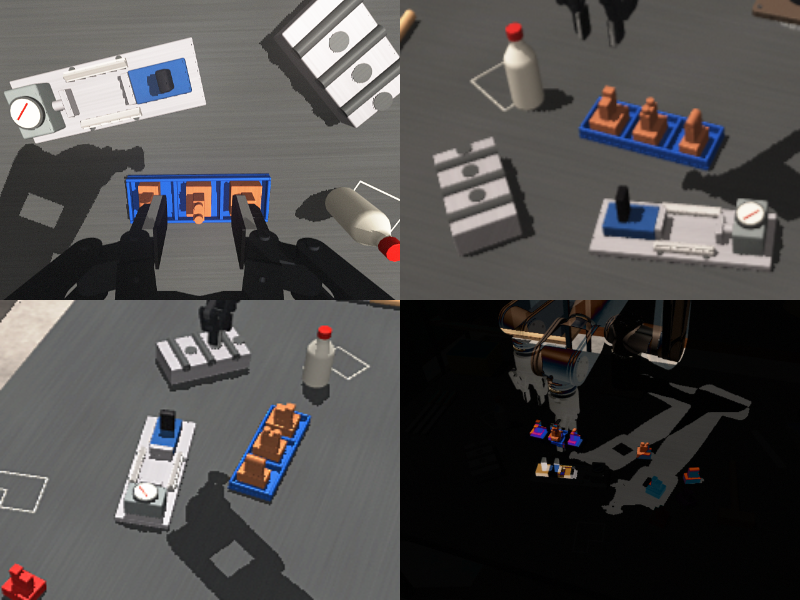

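All three electrodes stand upright, one per compartment. The jaw is fully back, and the difference image shows the mould block, hammer and bottle unmoved.

play_rows(
  rows=[
    {"delta_pos":[0,0,0],"turn":0,"jaw":0.1},
    {"delta_pos":[0,0,0],"turn":0,"jaw":0.1},
    {"delta_pos":[0,0,0],"turn":0,"jaw":0.1},
  ],
)

```text
time_s: 55.7
eef_pos: [0.5371, -0.1604, 0.2592]
tcp_rot: [[0.999, -0.035, -0.002], [-0.035, -0.999, 0.001], [-0.002, -0.001, -1.0]]
force: [0.4, -0.0, -0.1]
opening: 0.0382
gripper_force: 0.0
```

```bash
python3 -c "
from h import *
print(order.hand_in())"
```

```text
the job is handed in; nothing more can be done
None
```

I gauged all three electrodes in order (30, 38, 46 mm), with the anvil giving an estimated 3–4 mm each time (least certain for the 30), stood each upright in its own tray compartment, left the jaw backed right off and the bystanders unmoved, and handed the job in at about 56 s; no verdict came back.

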